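# Draw down the warming cabinet's sash with the hook pole

## Robot

A 7-joint arm with a two-finger parallel gripper is mounted at the origin on the work surface. World frame = base frame: x ahead of the robot, y to its left, z up, the work surface at z = 0. Lengths are in m, angles in rad, forces in N, time in s.
With the tool pointing down it reaches from about 0.425 to 0.875 m from the base axis. Payload 8.4 kg.
Tool frame: the origin (TCP) lies between the finger pads; the fingertips stand 25 mm ahead of it and the grasp point (between the pads) lies 6 mm ahead of it; z points along the fingers, y is the direction in which the jaws open and shut (so a half turn about z gives the same grasp; the last joint's range is limited). The gripper opens to 85 mm and grips with 20 to 120 N. Pads are 22 mm wide; open, the fingers measure 114 mm over their backs; the gripper's body (76 mm by 85 mm) begins 54 mm behind the grasp point. The pads swing forward as they close: fully open they stand 13 mm farther back than shut.
Start: joints at [-1.349, 0.333, 0.04, 1.465, -0.013, 1.343, -0.059], TCP at [0.205, 0.617, 0.23] pointing down, gripper open.
Joint ranges: [-2.58, 2.58], [-0.38, 2.09], [-1.3, 1.39], [0.25, 2.4], [-1.5, 4.64], [0.08, 2.09], [-2.65, 2.65]. Speed limits (rad/s): [2.22, 2.22, 2.79, 2.79, 3.14, 3.14, 3.14].

## Interface

Orientations are given as a rotation vector (axis times angle).
In Python, from bench import env, read_camera, job, models gives the robot as it stands.
- The arm moves only by the shell command python3 -m crank 'ROWS' [OPENING] [FORCE]. ROWS is JSON, a list of rows, each an object of numbers: "x", "y", "z": the shift along the tool's x, y, z in mm; "twist": the turn about the tool's z in rad. A call has 1 to 12 rows; each row is the pose to reach, as a shift and turn from the pose commanded when the call began, along the tool's axes at that moment; what a row does not reach only later rows make up. A row lasts 1/8 s, in which the tool goes at most 62.5 mm and 10.7 degrees, less where a joint would pass 70% of its speed; a pose out of reach is approached as far as the arm can. A call with a gripper value outside its range is refused whole. OPENING is the finger opening in mm, from 0 to 85.4, set as the call begins (- or left out, the last holds). The fingers move at their own pace and stop on an object; FORCE is the grip in N (left out, the last holds). Time passes only in rows, so rows that repeat a pose let the fingers close. It gives the time, the measured TCP pose, the force and the opening at its end, in the units of the state.
- env.observe(): the state, without advancing time (a new reading comes with each control period).
- read_camera(name): name is "scene" or "top"; returns a dict with "img" (400x640x3 uint8, red, green, blue), "vertical_fov" (degrees; the focal length in pixels is half the picture's height over the tangent of half this angle, whatever the lens; pixels are square), "cx", "cy" (the principal point, pixels), "k1" (the pictures are not rectified: a ray, as slopes to the right and down, at radius r is drawn at 1 + k1 r^2 times it, then the intrinsics apply), "camera_from_world" (4x4, takes a point from world to camera coordinates). Camera axes: x right, y down, z forward; pixel columns grow to the right and rows downward; lengths in m; the calibration is good to about 2 mm. A picture is of the moment at which its call begins. There is no depth.
- job.job_done(): hands the job in, once; it reports no verdict.
Trained networks look in a picture, given as the dict that the camera call returned (one of the last four; its "shot" number tells which), for a name from the list of things; names that differ only in an ending like _2 or _b are one class to them, and where a whole thing is asked for, a point or a joint stands for the part that bears it (a point fixed in the world has none). Each returns a list of dicts, best first, with "p" (0 to 1); they miss things now and then, are a little off and sometimes report something else, mostly with a low value. They report only what shows in the picture. A call takes as long as a camera call.
- models.masks_of(picture, target): "region" (400x640 bool, what is visible of it) and "box" ([left, top, right, bottom] in pixels, round what is visible of it).
The state is a dict: "t": time; "joints": joint angles; "joint_vel": joint speeds; "joint_torque": joint torques, N m; "eef_pos": TCP position; "orientation": TCP orientation; "ft_force": force on the tool from outside, world axes, zero at the start; "torque": the same for the moment, N m; "finger_gap": opening from 0.0 (shut) to 1.0 (fully open).
Only numpy, scipy, OpenCV 4.12 (cv2) and the standard library are available. Lean on these libraries where they do the work, as an engineer would, in place of code of your own. Each camera call takes 0.05 s, during which the arm holds its last target.

## Task

The biscuit cabinet's raised sash is hot: take the hook pole from its rest, catch its hook in the ring on the sash and draw the sash fully down with it. Then, still hooked, keep a steady downward pull of 7 to 8 N for a good second to bed the sash on its seal, never pulling as hard as 10 N. Unhook without lifting the sash, put the pole back in its rest and let go; keep hand and arm off the sash and leave the other things on the bench alone.

Things in the scene. Friction and masses are not known exactly. Their poses are not given: they have to be found in the camera images.
- pole_grip (a point): Point on the hook pole's rubber-sleeved bar grip (170 long x 22 wide x 32 mm high, flat upright sides): on the bar's long axis, half-way up, 22 mm behind its front end and 148 mm before its rear end; grasp here. x points along the pole to the hook, z up as it lies, level, 61 mm over the bench.
- hook_tip (a point): Lower end of the pole's down-turned hook, 74 mm ahead of and 23.5 mm below the point pole_grip; axes as pole_grip.
- pole: The whole hook pole, loose, 0.4 kg, 227 mm long; origin and axes as pole_grip. Ahead of the rubber bar is a round steel shank, 10 mm thick, on the x axis up to x = 74 mm; there it turns down (-z), 10 mm thick, its end 23.5 mm below the axis. Held firmly, its pull on a stopped ring grows by some 4 to 5 N per mm; a weak grip lets it swivel.
- rest: Wooden rest of the pole, fixed, its place varies: base 260 x 110 x 14 mm, two uprights 16 mm thick with notches 32 mm wide, 16 mm deep: at x = -105 mm (notch floor 45 mm high, carries the bar) and x = 47 mm (floor 56 mm high, carries the shank). Origin on the bench under pole_grip of a pole at rest; x as the pole's.
- rest_seat (a point): Where pole_grip lies when the pole is in its rest: 61 mm above the origin of the rest, same axes.
- cabinet: Steel warming cabinet with biscuit trays inside, fixed, at a varying place and yaw: 220 deep (x) x 340 wide (y) x 380 mm high, with two upright sash rails that stand 26 mm before its front. Origin at the centre of its underside; x points into the cabinet from its open front (the front faces -x), z up.
- sash: Aluminium panel that slides straight up and down in the cabinet's front rails, 292 wide x 150 high x 10 mm thick, 0.6 kg, balanced: it stays where it is left; sliding takes about 3 N. It starts raised. Fully down it meets a firm stop on an adjustable sill: its lower edge is then 57 to 62 mm over the bench, to be found by feel. Origin mid lower edge; axes as the cabinet.
- ring (a point): Centre of the rigid steel pull ring on the sash: an upright ring, axis along the cabinet's x (entered moving along +x), 44 mm clear inside, of 8 mm round bar. Its plane is 50 mm before the sash's face; held by one stem from its top, so there is free room behind its lower bar. Axes as the cabinet. It moves with the sash. Fully down, its centre is 155 to 160 mm up.
- roller: Bystander: grey embossed biscuit moulding roller, 100 mm thick, 340 mm long with its axle, lying in a wooden cradle. Origin at its centre, x along the axle.
- jar: Bystander: glass jar with steel lid, 80 mm across, 110 mm high. Origin at the centre of its underside.
- bowl: Bystander: steel bowl, 140 mm across, 65 mm high. Origin at the centre of its underside.

How it is judged:
On the way, in this order (a step that is already met when the one before it is completed fails the run):
1. the hook is through the ring, its end down behind the ring's lower bar, and bears on the ring (x of hook_tip in the frame of ring between 0.003 and 0.045 m and y of hook_tip in the frame of ring between -0.022 and 0.022 m and z of hook_tip in the frame of ring between -0.06 and -0.024 m and contact force between pole and sash above 1 N), for 0.05 s.
2. the sash is down on its stop and the hook, still in the ring, pulls it with more than 6 N for 0.6 s (z of ring in the frame of cabinet below 0.163 m and contact force between pole and sash above 6 N and x of hook_tip in the frame of ring between 0.003 and 0.045 m and z of hook_tip in the frame of ring below -0.018 m), for 0.6 s.
At the end, for the whole second after the job is handed in: The sash is still down (ring centre below 163 mm); the pole lies still, hook down, in both notches of its rest, its grip point within 20 mm of the seat and aligned within 0.1 rad, let go (z of ring in the frame of cabinet below 0.163 m and distance between pole_grip and rest_seat below 0.02 m and angle between the x axis of pole and the x axis of rest, either way round below 0.1 rad and angle between pole's own z axis and vertical below 0.25 rad and linear speed of pole below 0.02 m/s and contact force between pole and sash below 0.1 N); the robot touches nothing.
It fails at once if the pole loads the sash or ring with more than 10 N (contact force between pole and sash above 10 N).
It fails at once if the hand or arm touches the hot sash (contact force between any of the fingers, the arm and sash above 0.5 N).
It fails at once if a bystander is displaced by more than 30 mm (distance of any of roller, jar, bowl from where it was at the start of the episode above 0.03 m).
It also fails if it takes over 72 s, if anything falls off the work surface, if the arm or the gripper's body presses on something with over 40 N, if the wrist force passes 120 N, or if a joint passes its speed limit or range.

## Working session

There is one attempt and no reset: what is moved stays moved. The work goes in short steps, Python scripts to look and compute and a shell command to move; the robot and the scene stay as the last step left them, time stands still between calls to the robot, and variables do not carry over. Pictures are saved under pics/ and viewed, and the job is handed in when it is done.

```bash
ls; mkdir -p pics; python3 - <<'E'
from bench import env, read_camera, job, models
import cv2, numpy as np
print(env.observe())
for n in ("scene","top"):
    p=read_camera(n); cv2.imwrite(f"pics/{n}0.png",p["img"][:,:,::-1])
    print(n,p["vertical_fov"],p["cx"],p["cy"],p["k1"],p["camera_from_world"].tolist() if hasattr(p["camera_from_world"],'tolist') else p["camera_from_world"])
    for t in ("pole","rest","cabinet","sash","ring","roller","jar","bowl","hook_tip"):
        try:
            r=models.masks_of(p,t)
            print(t,[(round(d["p"],2),[int(v) for v in d["box"]]) for d in r[:3]])
            np.savez(f"pics/m_{n}_{t}.npz",*[d["region"] for d in r[:2]])
        except Exception as e: print(t,e)
E
```

```text
pics
{'t': 0.0, 'joints': array([-1.34917597,  0.33389256,  0.03989905,  1.46627604, -0.01338121,
        1.3433181 , -0.05852581]), 'joint_vel': array([-3.88098690e-04,  1.84434604e-03,  4.35465989e-05, -3.00692284e-04,
        1.12009512e-03, -1.10041138e-03,  5.26636932e-04]), 'joint_torque': array([ 9.45099091e-04, -6.58556128e+01,  1.36587325e+00, -4.05554438e+01,
        1.67680148e-02,  1.30085993e-02, -5.47358366e-05]), 'eef_pos': array([0.20487624, 0.61637568, 0.22863116]), 'orientation': array([-5.01862172e-01, -3.10112066e+00,  2.54996134e-03]), 'ft_force': array([-0.13830145, -0.33998913,  0.50022243]), 'torque': array([-0.02886878,  0.03518669,  0.03149127]), 'finger_gap': 0.9985569277613285}
scene 56.52620259998396 319.26665619277173 200.5612660613707 -0.08364490239731351 [[-0.45084095651975076, 0.8923556366510129, -0.02106773982945777, 0.19588331978509863], [0.5300425471984979, 0.24865127169560294, -0.8106956538945349, -0.13509766499046863], [-0.7181903160609199, -0.376661602531138, -0.5850886318285382, 1.6414932582349828], [0.0, 0.0, 0.0, 1.0]]
pole [(0.61, [364, 233,
[... 421 characters left out ...]
81465 -0.09758518246072845 [[0.02271235050221639, -0.999709794824903, -0.008029649171339182, 0.0557885231539626], [-0.9982024251604849, -0.022231069004802363, -0.05565696699093973, 0.5319831410322504], [0.055462307366276366, 0.009279315818207175, -0.9984176614821849, 1.3835874080267936], [0.0, 0.0, 0.0, 1.0]]
pole [(0.56, [209, 206, 277, 213]), (0.52, [211, 191, 288, 228])]
rest [(0.73, [208, 193, 290, 232])]
cabinet [(0.92, [356, 116, 504, 271]), (0.6, [207, 194, 289, 230])]
sash [(0.68, [365, 125, 414, 234])]
ring [(0.74, [366, 128, 416, 235])]
roller [(0.89, [210, 108, 318, 140])]
jar [(0.7, [329, 102, 356, 133])]
bowl [(0.66, [195, 248, 239, 289])]
hook_tip [(0.85, [207, 207, 279, 210])]
```

```bash
python3 - <<'E'
import cv2
a=cv2.imread("pics/scene0.png");cv2.imwrite("pics/scene0z.png",cv2.resize(a[90:340,160:480],(800,600),interpolation=cv2.INTER_CUBIC)[:600])
a=cv2.imread("pics/top0.png");cv2.imwrite("pics/top0z.png",cv2.resize(a[90:300,190:510],(800,525),interpolation=cv2.INTER_CUBIC))
E
```

```text
(no output)
```

View pics/scene0z.png

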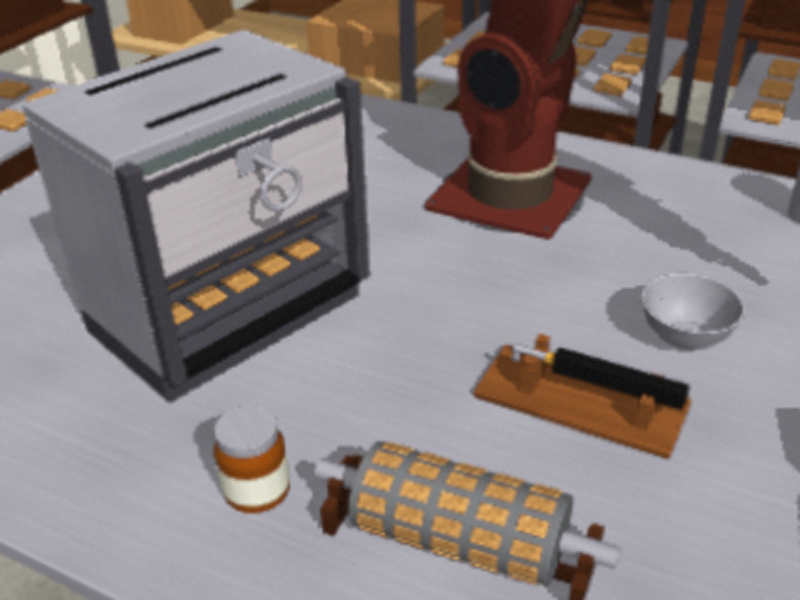

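View pics/top0z.png

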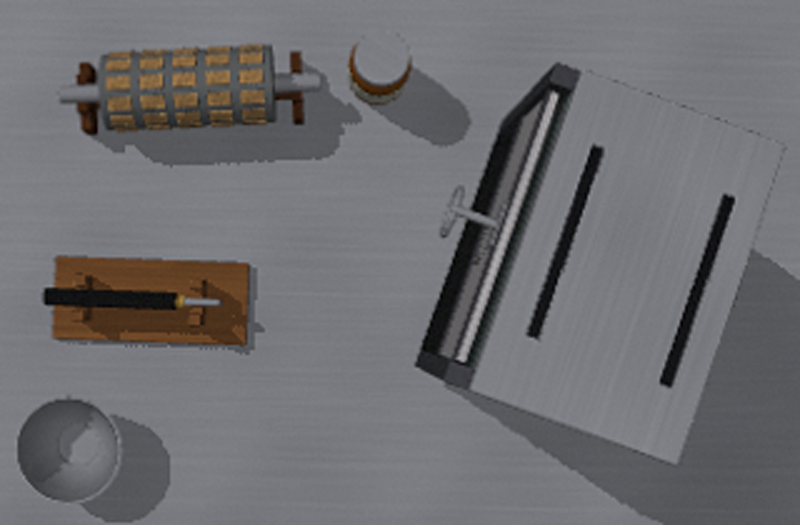

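View pics/top0.png

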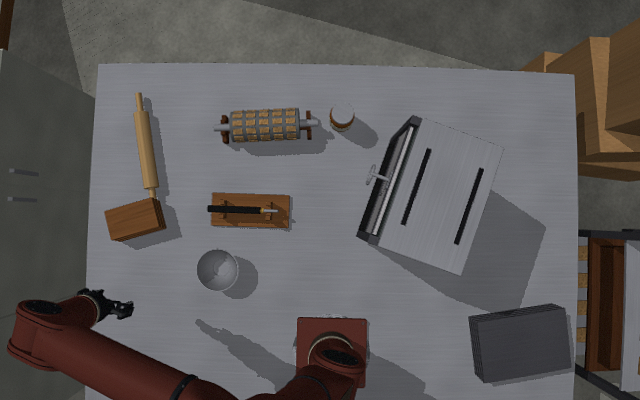

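```bash
cat > h.py <<'E'
import numpy as np, cv2
from scipy.optimize import least_squares
C={"scene":(56.52620259998396,319.26665619277173,200.5612660613707,-0.08364490239731351,[[-0.45084095651975076, 0.8923556366510129, -0.02106773982945777, 0.19588331978509863], [0.5300425471984979, 0.24865127169560294, -0.8106956538945349, -0.13509766499046863], [-0.7181903160609199, -0.376661602531138, -0.5850886318285382, 1.6414932582349828], [0.0, 0.0, 0.0, 1.0]]),
"top":(50.72268954895548,314.28819548780666,191.59057014981465,-0.09758518246072845,[[0.02271235050221639, -0.999709794824903, -0.008029649171339182, 0.0557885231539626], [-0.9982024251604849, -0.022231069004802363, -0.05565696699093973, 0.5319831410322504], [0.055462307366276366, 0.009279315818207175, -0.9984176614821849, 1.3835874080267936], [0.0, 0.0, 0.0, 1.0]])}
def proj(n,P):
    fv,cx,cy,k,T=C[n];T=np.array(T);P=np.atleast_2d(P);q=P@T[:3,:3].T+T[:3,3]
    s=q[:,:2]/q[:,2:];f=200/np.tan(np.radians(fv)/2);s=s*(1+k*(s**2).sum(1,keepdims=True))
    return s*f+[cx,cy]
def onplane(n,uv,z):
    return least_squares(lambda p:(proj(n,[p[0],p[1],z])-uv).ravel(),[.6,0]).x
def tri(a,b):
    r=least_squares(lambda p:np.r_[(proj("scene",p)-a).ravel(),(proj("top",p)-b).ravel()],[.6,0,.2]);return r.x,np.sqrt((r.fun**2).mean())
def fr(x,y,yaw,P):
    c,s=np.cos(yaw),np.sin(yaw);P=np.atleast_2d(np.array(P,float));return np.c_[x+c*P[:,0]-s*P[:,1],y+s*P[:,0]+c*P[:,1],P[:,2]]
def sz(u,v): return np.array([160+u/2.5,90+v/2.4])
def tz(u,v): return np.array([190+u/2.5,90+v/2.5])
E
python3 - <<'E'
from h import *
print("cab top");
for z in [(581,70),(785,148),(677,464),(470,388)]: print(onplane("top",tz(*z)-.3,.38))
print("rest base")
for z in [(55,257),(249,263),(246,346),(53,338)]: print(onplane("top",tz(*z)-.3,.014))
print("ring",tri(sz(282,188),tz(454,212)))
print("rear end,front end of bar z=.077", onplane("top",tz(45,297),.077),onplane("top",tz(177,301),.077),"shank end",onplane("top",tz(219,302),.066))
for n in("rest","cabinet"):
    m=np.load(f"pics/m_top_{n}.npz")["arr_0"].astype(np.uint8)
    print(n,cv2.minAreaRect(cv2.findNonZero(m)))
E
```

```text
cab top
[ 0.70063412 -0.20001541]
[ 0.62808969 -0.40810148]
[ 0.31262678 -0.29904192]
[ 0.38364736 -0.09314825]
rest base
[0.51997152 0.41054956]
[0.51780853 0.15040527]
[0.40784367 0.1515782 ]
[0.41188591 0.40953681]
ring (array([ 0.56242629, -0.08491941,  0.29281805]), np.float64(0.49758630237986345))
rear end,front end of bar z=.077 [0.4646832  0.40463059] [0.46369989 0.23525751] shank end [0.4637802  0.18291635]
rest ((249.679931640625, 209.7820587158203), (78.53954315185547, 33.1527099609375), 1.9749338626861572)
cabinet ((426.1403503417969, 191.09912109375), (119.7284164428711, 136.8594512939453), 19.29004669189453)
```

```bash
cat >> h.py <<'E'
from scipy.spatial.transform import Rotation as R
def go(target, o=None, yaw_pole=None):
    "shift from measured pose to target pose in tool axes (mm), twist so that tool axis nearest matches pole yaw"
    from bench import env
    s=env.observe() if o is None else o
    M=R.from_rotvec(s["orientation"]).as_matrix()
    d=M.T@(np.array(target)-s["eef_pos"])*1e3
    print("pos",s["eef_pos"].round(4),"toolx",M[:,0].round(4),"tooly",M[:,1].round(4),"toolz",M[:,2].round(4),"q",np.round(s["joints"],3))
    tw=None
    if yaw_pole is not None:
        c=M[:,0];a=np.arctan2(c[1],c[0]);d2=(yaw_pole-a+np.pi/2)%np.pi-np.pi/2; tw=-d2
    print("shift",d.round(2),"twist",tw, "t",round(s["t"],2),"f",s["ft_force"].round(2),"gap",round(s["finger_gap"],4))
def st():
    from bench import env
    s=env.observe();M=R.from_rotvec(s["orientation"]).as_matrix()
    print("t",round(s["t"],2),"pos",s["eef_pos"].round(4),"f",s["ft_force"].round(2),"m",s["torque"].round(2),"gap",round(s["finger_gap"],4),"q",np.round(s["joints"],3))
    print("tq",np.round(s["joint_torque"],2),"toolx",M[:,0].round(3),"toolz",M[:,2].round(4))
E
python3 - <<'E'
from h import *
print("bowl",onplane("top",tz(70,450),.06),onplane("top",tz(70,398),.065))
# joint fit
def res(p):
    P=fr(p[0],p[1],p[2],[[-.11,-.17,.38],[-.11,.17,.38],[.11,.17,.38],[.11,-.17,.38]])
    t=proj("top",P)-np.array([tz(470,388),tz(581,70),tz(785,148),tz(677,464)])+.3
    return t.ravel()
r=least_squares(res,[.5,-.25,-1.9]);print("cab",r.x,np.degrees(r.x[2]),r.fun.round(1))
P=fr(*r.x,[[-.11,-.17,.38],[-.11,.17,.38],[.11,.17,.38],[-.1745,0,.2928]])
for q in proj("scene",P): print("scene zoom",(q-[160,90])*[2.5,2.4])
# pole pts in scene zoom
G=[.464,.257,-np.pi/2-.009]
P=fr(*G,[[-.148,0,.077],[.022,0,.077],[.074,0,.066],[.022,0,.045]])
for n,f in(("scene",lambda q:(q-[160,90])*[2.5,2.4]),("top",lambda q:(q-[190,90])*2.5)):
    print(n,f(proj(n,P)).round(0).tolist())
go([.464,.257,.23],yaw_pole=-np.pi/2-.009)
E
```

```text
bowl [0.26932953 0.37045493] [0.33636166 0.37114815]
cab [ 0.5063724  -0.25018935 -1.90141588] -108.94310529289848 [-0.9  1.   0.5 -0.9  0.5 -1.3 -0.   1.1]
scene zoom [346.99478605  66.65104631]
scene zoom [110.96856057 157.5612484 ]
scene zoom [ 20.95127982 100.59120634]
scene zoom [279.72878858 188.07008549]
scene [[685.0, 385.0], [552.0, 346.0], [513.0, 341.0], [550.0, 364.0]]
top [[45.0, 296.0], [177.0, 301.0], [219.0, 302.0], [181.0, 301.0]]
pos [0.205  0.6168 0.2295] toolx [-0.949   0.3154  0.    ] tooly [0.3154 0.949  0.    ] toolz [-0.  0. -1.] q [-1.349  0.333  0.04   1.465 -0.013  1.343 -0.059]
shift [-359.3  -259.76   -0.48] twist 1.2589483515710693 t 1.0 f [-0.98  0.57  0.1 ] gap 1.0004
```

```bash
python3 -m crank '[{"x":-50,"y":-36,"twist":0.17},{"x":-100,"y":-72,"twist":0.34},{"x":-150,"y":-108,"twist":0.51},{"x":-200,"y":-144,"twist":0.68},{"x":-250,"y":-180,"twist":0.85},{"x":-300,"y":-216,"twist":1.02},{"x":-340,"y":-245,"z":30,"twist":1.19},{"x":-359,"y":-260,"z":80,"twist":1.259},{"x":-359,"y":-260,"z":80,"twist":1.259},{"x":-359,"y":-260,"z":80,"twist":1.259},{"x":-359,"y":-260,"z":80,"twist":1.259}]' 60; python3 - <<'E'
from h import *
from bench import read_camera
for n in("scene","top"):
    p=read_camera(n); a=p["img"][:,:,::-1]
    cv2.imwrite(f"pics/{n}1.png",cv2.resize(a[150:300,300:540] if n=="scene" else a[120:270,150:390],(800,500),interpolation=cv2.INTER_CUBIC))
go([.464,.257,.067],yaw_pole=-np.pi/2-.009)
E
```

```text
pos [0.205  0.6168 0.2295] toolx [-0.949   0.3154 -0.    ] tooly [ 3.154e-01  9.490e-01 -1.000e-04] toolz [ 0.e+00 -1.e-04 -1.e+00] q [-1.349  0.333  0.04   1.465 -0.013  1.343 -0.059]
shift [-359.25 -259.71  162.53] twist 1.258909602412718 t 1.1 f [ 0.31  0.1  -0.77] gap 0.999invalid input
```

View pics/scene1.png

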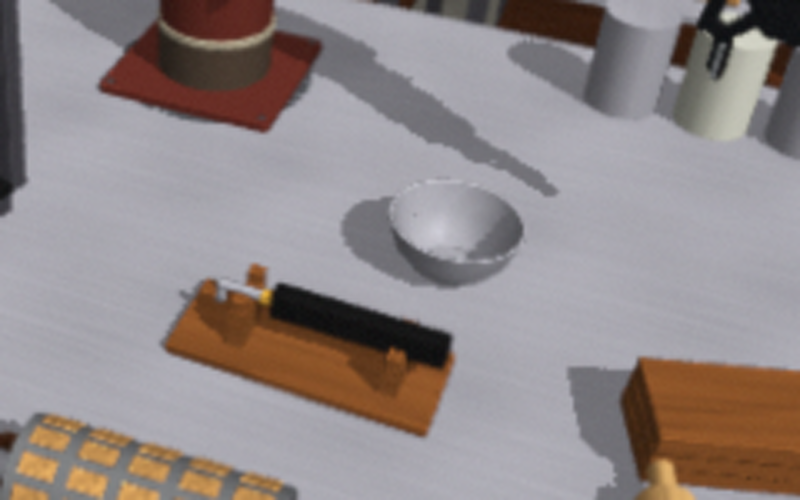

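View pics/top1.png

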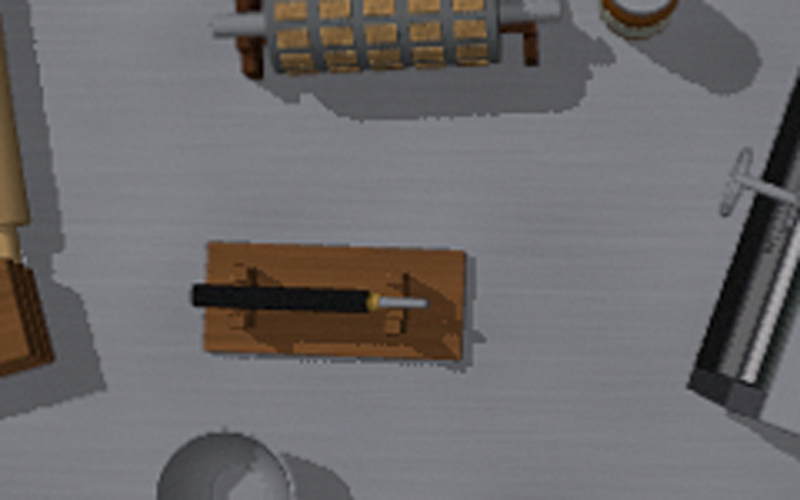

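The pictures show nothing moved: the pole is in its rest (top zoom, bar 193–370 px across, hook end at 427,302). The call was refused, possibly because rows need all four keys.

```bash
python3 -m crank '[{"x":-50,"y":-36,"z":0,"twist":0.17},{"x":-100,"y":-72,"z":0,"twist":0.34},{"x":-150,"y":-108,"z":0,"twist":0.51},{"x":-200,"y":-144,"z":0,"twist":0.68},{"x":-250,"y":-180,"z":0,"twist":0.85},{"x":-300,"y":-216,"z":0,"twist":1.02},{"x":-340,"y":-245,"z":30,"twist":1.19},{"x":-359,"y":-260,"z":80,"twist":1.259},{"x":-359,"y":-260,"z":80,"twist":1.259},{"x":-359,"y":-260,"z":80,"twist":1.259},{"x":-359,"y":-260,"z":80,"twist":1.259}]' 60; python3 - <<'E'
from h import *
from bench import read_camera
for n in("scene","top"):
    p=read_camera(n); a=p["img"][:,:,::-1]
    cv2.imwrite(f"pics/{n}2.png",cv2.resize(a[150:300,300:540] if n=="scene" else a[120:270,150:390],(800,500),interpolation=cv2.INTER_CUBIC))
go([.464,.257,.067],yaw_pole=-np.pi/2-.009)
E
```

```text
t: 2.48
eef_pos: [0.4639, 0.2587, 0.1511]
orientation: [-2.228, -2.214, -0.004]
ft_force: [-0.8, 0.2, 0.3]
finger_gap: 0.699
pos [0.4638 0.2582 0.1508] toolx [0.007  1.     0.0015] tooly [ 1.     -0.007   0.0014] toolz [ 0.0014  0.0015 -1.    ] q [-0.973  0.149  0.419  1.876 -0.068  1.128 -0.536]
shift [-1.35  0.09 83.76] twist 0.001981785935234903 t 2.58 f [ 0.27 -0.13 -0.04] gap 0.7049
```

View pics/scene2.png

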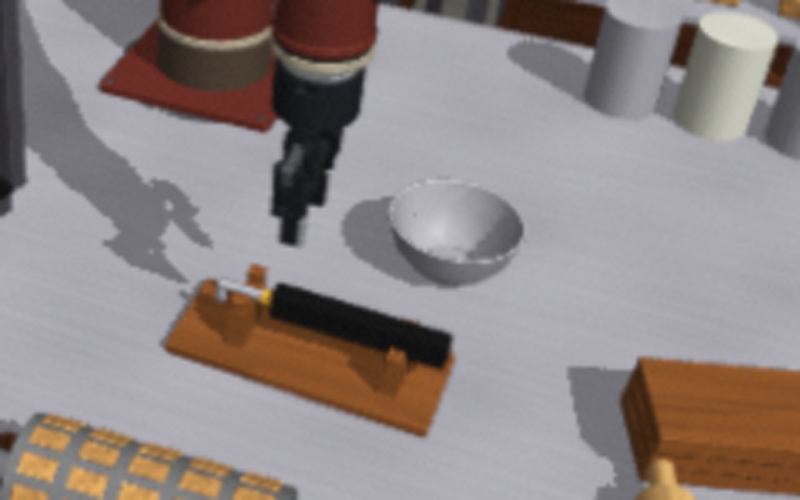

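View pics/top2.png

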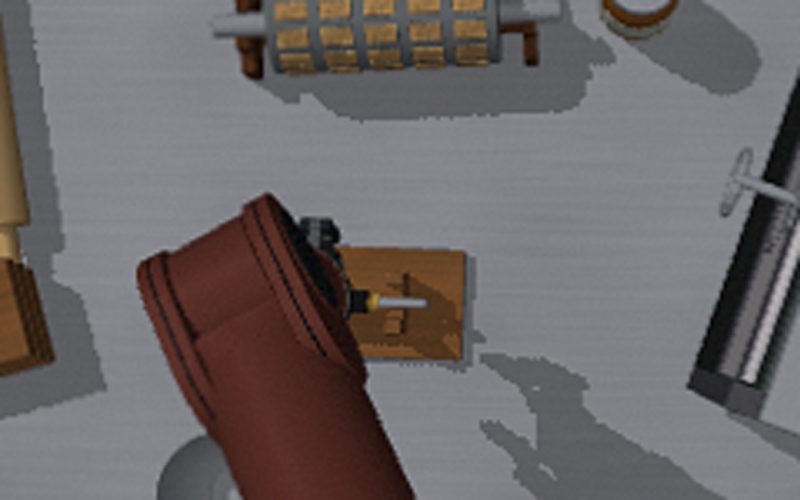

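Gripper (scene zoom 290,240) hangs over the front of the bar, jaws across it. Descend and grip.

```bash
python3 -m crank '[{"x":0,"y":0,"z":30,"twist":0.0},{"x":0,"y":0,"z":60,"twist":0},{"x":0,"y":0,"z":78,"twist":0},{"x":0,"y":0,"z":83,"twist":0},{"x":0,"y":0,"z":83,"twist":0},{"x":0,"y":0,"z":83,"twist":0}]' ; python3 -c "
from h import *
st();go([.464,.257,.067],yaw_pole=-np.pi/2-.009)"
python3 -m crank '[{"x":0,"y":0,"z":0,"twist":0},{"x":0,"y":0,"z":0,"twist":0},{"x":0,"y":0,"z":0,"twist":0},{"x":0,"y":0,"z":0,"twist":0},{"x":0,"y":0,"z":0,"twist":0},{"x":0,"y":0,"z":0,"twist":0},{"x":0,"y":0,"z":0,"twist":0},{"x":0,"y":0,"z":0,"twist":0}]' 10 100;  python3 -c "
from h import *
st()"
```

```text
t: 3.32
eef_pos: [0.4643, 0.2573, 0.0675]
orientation: [2.231, 2.211, 0.002]
ft_force: [0.5, -0.7, 0.4]
finger_gap: 0.705
t 3.33 pos [0.4643 0.2573 0.0675] f [ 0.5  -0.68  0.41] m [ 0.02 -0.05  0.03] gap 0.7046 q [-0.951  0.25   0.41   1.956 -0.121  0.958 -0.492]
tq [-4.000e-02 -4.826e+01  4.320e+00 -3.364e+01  1.000e-02  1.000e-02
 -0.000e+00] toolx [0.009 1.    0.001] toolz [ 0.0012  0.001  -1.    ]
pos [0.4643 0.2573 0.0675] toolx [0.009 1.    0.001] tooly [ 1.     -0.009   0.0012] toolz [ 0.0012  0.001  -1.    ] q [-0.951  0.25   0.41   1.956 -0.121  0.958 -0.492]
shift [-0.29 -0.26  0.51] twist -4.5926091466697017e-05 t 3.33 f [ 0.5  -0.68  0.41] gap 0.7046
t: 4.32
eef_pos: [0.4646, 0.2571, 0.0676]
orientation: [2.231, 2.211, 0.003]
ft_force: [-0.6, -1.1, 8.4]
finger_gap: 0.217
t 4.33 pos [0.4646 0.2571 0.0676] f [-0.63 -1.12  8.41] m [-0.28  0.05  0.04] gap 0.2172 q [-0.951  0.25   0.41   1.955 -0.121  0.957 -0.492]
tq [ -0.54 -45.17   3.46 -31.16  -0.34  -0.24  -0.06] toolx [0.009 1.    0.001] toolz [ 0.0017  0.001  -1.    ]
```

```bash
python3 -m crank '[{"x":0,"y":0,"z":-5,"twist":0.0},{"x":0,"y":0,"z":-20,"twist":0},{"x":0,"y":0,"z":-60,"twist":0},{"x":0,"y":0,"z":-110,"twist":0},{"x":0,"y":0,"z":-140,"twist":0},{"x":0,"y":0,"z":-150,"twist":0},{"x":0,"y":0,"z":-150,"twist":0}]' ; python3 - <<'E'
from h import *
from bench import read_camera
st()
for n in("scene","top"):
    p=read_camera(n); a=p["img"][:,:,::-1]
    cv2.imwrite(f"pics/{n}3.png",cv2.resize(a[120:270,240:480] if n=="scene" else a[120:270,150:390],(800,500),interpolation=cv2.INTER_CUBIC))
E
```

```text
t: 5.2
eef_pos: [0.4635, 0.2568, 0.2164]
orientation: [-2.231, -2.211, -0.0]
ft_force: [0.2, 0.8, -4.3]
finger_gap: 0.219
t 5.2 pos [0.4635 0.2568 0.2164] f [ 0.21  0.79 -4.26] m [-0.16  0.01  0.01] gap 0.219 q [-0.987  0.092  0.426  1.794 -0.04   1.265 -0.559]
tq [ 4.000e-02 -4.555e+01  1.950e+00 -4.282e+01 -5.000e-02  1.600e-01
 -4.000e-02] toolx [0.009 1.    0.   ] toolz [-1.e-04  1.e-04 -1.e+00]
```

View pics/scene3.png

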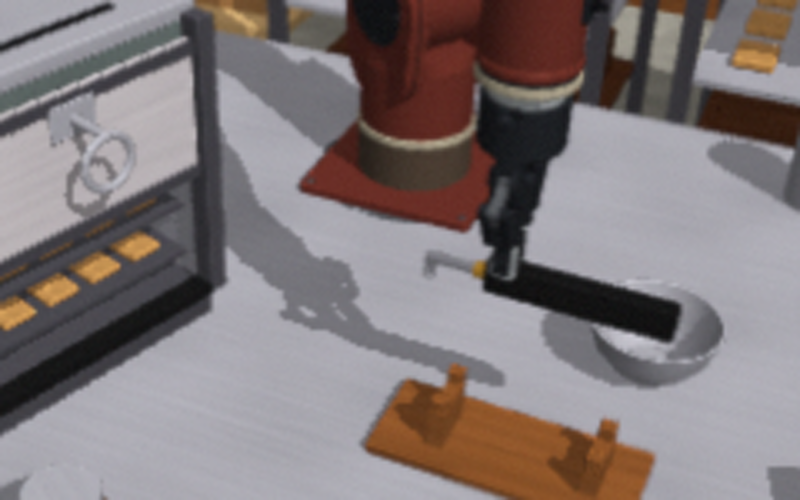

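View pics/top3.png

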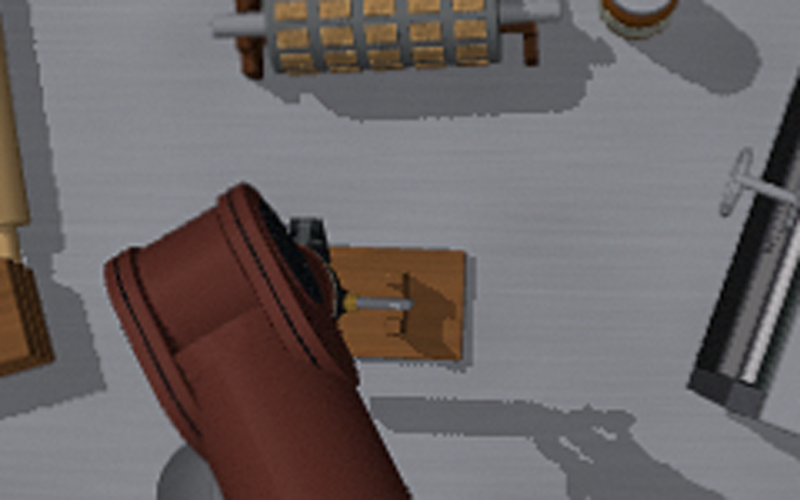

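```bash
python3 - <<'E'
from h import *
P=fr(.4635,.2568,-np.pi/2-.009,[[.074,0,.2098-.0235],[.079,0,.2098],[-.148,0,.2258],[-.148,0,.1938],[.022,0,.2258]])
print(((proj("scene",P)-[240,120])*3.3333).round(0).tolist()); print(((proj("top",P)-[150,120])*3.3333).round(0).tolist())
# ring approach in world
cab=(.5063,-.2502,-1.9025)
for xt,za in((-.040,.0092),(-.03,.0092),(.016,.0092)):
    ring=np.array([-.1745,0,.2928]); g=ring+[xt-.074,0,za]; print(xt,fr(*cab,g),"tcp z",g[2]+.0066)
g=fr(*cab,[-.1745-.04-.074,0,.2928+.0092+.0066])[0]
go(g,yaw_pole=cab[2])
E
```

```text
[[424.0, 274.0], [421.0, 251.0], [676.0, 303.0], [669.0, 333.0], [482.0, 252.0]]
[[412.0, 302.0], [415.0, 302.0], [148.0, 293.0], [159.0, 294.0], [346.0, 300.0]]
-0.04 [[0.60025127 0.02257355 0.302     ]] tcp z 0.3086
-0.03 [[0.59699472 0.01311866 0.302     ]] tcp z 0.3086
0.016 [[ 0.58201463 -0.03037383  0.302     ]] tcp z 0.3086
pos [0.4629 0.2565 0.2151] toolx [ 0.0089  1.     -0.0016] tooly [ 1.     -0.009  -0.0018] toolz [-0.0018 -0.0015 -1.    ] q [-0.987  0.093  0.426  1.795 -0.04   1.264 -0.559]
shift [-232.79  139.26  -93.43] twist 0.3227561373774894 t 5.3 f [ 0.01 -0.64 -2.83] gap 0.2154
```

```bash
python3 -m crank '[{"x":-10,"y":6,"z":-40,"twist":0.03},{"x":-50,"y":31,"z":-70,"twist":0.08},{"x":-100,"y":62,"z":-93,"twist":0.14},{"x":-150,"y":95,"z":-93,"twist":0.22},{"x":-195,"y":125,"z":-93,"twist":0.29},{"x":-218,"y":140,"z":-93,"twist":0.323},{"x":-223,"y":142.5,"z":-93,"twist":0.323},{"x":-223,"y":142.5,"z":-93,"twist":0.323},{"x":-223,"y":142.5,"z":-93,"twist":0.323},{"x":-223,"y":142.5,"z":-93,"twist":0.323}]' ; python3 - <<'E'
from h import *
from bench import read_camera
st()
for n in("scene","top"):
    p=read_camera(n); a=p["img"][:,:,::-1]
    cv2.imwrite(f"pics/{n}4.png",cv2.resize(a[120:240,220:380] if n=="scene" else a[120:240,300:460],(800,600),interpolation=cv2.INTER_CUBIC))
go([.6035,.032,.3086],yaw_pole=-1.9025)
E
```

```text
t: 6.55
eef_pos: [0.6038, 0.0338, 0.3095]
orientation: [-2.556, -1.826, -0.0]
ft_force: [0.2, 0.3, -3.2]
finger_gap: 0.218
t 6.55 pos [0.6038 0.0338 0.3095] f [ 0.22  0.33 -3.18] m [-0.2   0.09  0.01] gap 0.218 q [-0.673  0.238  0.669  1.482 -0.148  1.473 -0.334]
tq [ 8.000e-02 -5.083e+01  6.760e+00 -4.258e+01 -1.200e-01 -5.000e-02
 -0.000e+00] toolx [0.324 0.946 0.   ] toolz [-1.e-04  5.e-04 -1.e+00]
pos [0.6039 0.0333 0.3096] toolx [3.248e-01 9.458e-01 4.000e-04] tooly [ 0.9458 -0.3248 -0.    ] toolz [ 1.e-04  4.e-04 -1.e+00] q [-0.673  0.238  0.669  1.482 -0.148  1.473 -0.334]
shift [-1.41  0.02  1.03] twist 0.0009046140954231952 t 6.65 f [-0.44 -0.09 -3.07] gap 0.2146
```

View pics/scene4.png

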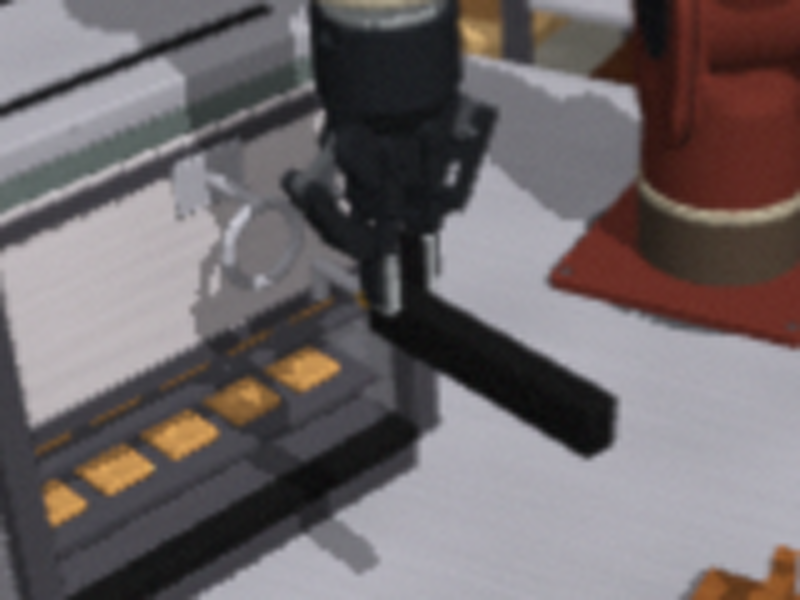

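View pics/top4.png

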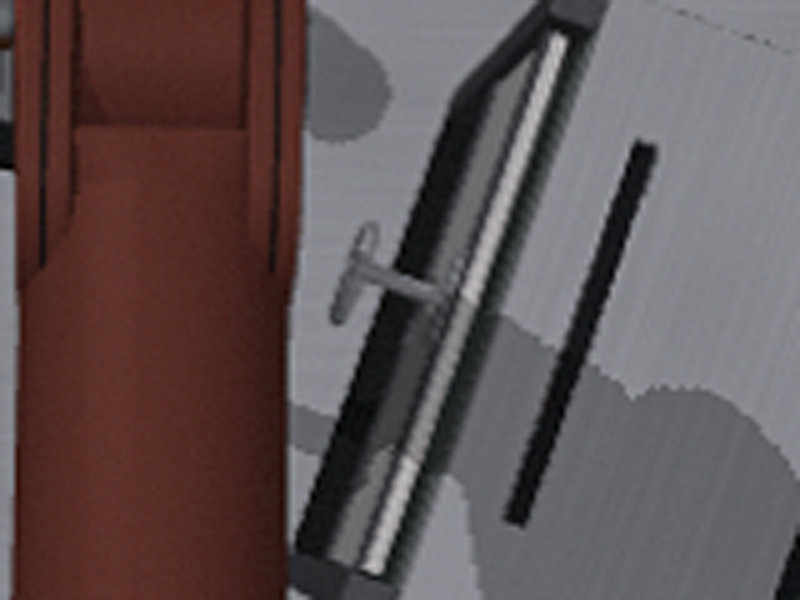

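```bash
python3 - <<'E'
from h import *
from bench import read_camera
p=read_camera("scene"); cv2.imwrite("pics/s5.png",p["img"][:,:,::-1]); p=read_camera("top"); cv2.imwrite("pics/t5.png",p["img"][:,:,::-1])
print("ring",tri([272.6,169],[371,174.6]))
a=(.6039,.0333,-1.902)
for z in (.31,.35,.4,.45,.5,.55,.6,.65): print(z,proj("scene",[.604,.033,z]).round(0))
P=fr(*a,[[.074,0,.303-.0235],[.079,0,.303],[-.148,0,.319]]);print(((proj("scene",P)-[220,120])*5).round(0).tolist())
D=[([-1.349,.3339,.0399,1.4663,-.0134,1.3433],[.2049,.6164,.2286]),([-.973,.149,.419,1.876,-.068,1.128],[.4638,.2582,.1508]),([-.951,.25,.41,1.956,-.121,.958],[.4643,.2573,.0675]),([-.987,.092,.426,1.794,-.04,1.265],[.4635,.2568,.2164]),([-.673,.238,.669,1.482,-.148,1.473],[.6039,.0333,.3096])]
import itertools
def fk(q,p,s,full=False):
    o,d1,L1,L2,Lt,sh,bx,by=p
    e=lambda ax,t:R.from_euler(ax,t).as_matrix()
    A=e('z',s[0]*q[0]+o);sho=A@[sh,0,0]+[bx,by,d1]
    B=A@e('y',q[1]);B=B@e('z',s[1]*q[2]);el=sho+B@[0,0,L1]
    Cc=B@e('y',q[3]);wr=el+Cc@[0,0,L2]
    tcp=wr-np.array([0,0,Lt])
    return (sho,el,wr,tcp) if full else tcp
best=[]
for s in itertools.product([1,-1],[1,-1]):
    for o in (-2,-1,0,1,2,3):
        for Lt in (.25,):
            f=lambda v:np.concatenate([fk(q,np.r_[v[:4],Lt,v[4],0,0],s)-x for q,x in D])
            try:r=least_squares(f,[o,.35,.4,.4,0.])
            except Exception:continue
            best.append((r.cost,s,r.x.round(3).tolist()))
best.sort(key=lambda b:b[0]);print(best[:3])
E
```

```text
ring (array([ 0.56344683, -0.08411624,  0.29120704]), np.float64(0.30029083322051014))
0.31 [[300. 179.]]
0.35 [[299. 167.]]
0.4 [[298. 150.]]
0.45 [[297. 132.]]
0.5 [[296. 114.]]
0.55 [[295.  94.]]
0.6 [[293.  73.]]
0.65 [[292.  50.]]
[[316.0, 293.0], [308.0, 255.0], [597.0, 393.0]]
[(np.float64(6.696859020651867e-05), (-1, -1), [-0.074, 0.159, 0.464, 0.512, 0.004]), (np.float64(6.696859020652078e-05), (-1, -1), [-0.074, 0.159, 0.464, 0.512, 0.004]), (np.float64(6.69685902065208e-05), (-1, -1), [-0.074, 0.159, 0.464, 0.512, 0.004])]
```

View pics/s5.png

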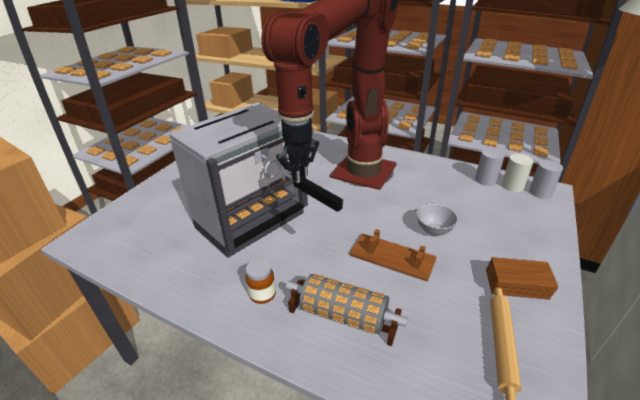

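View pics/t5.png

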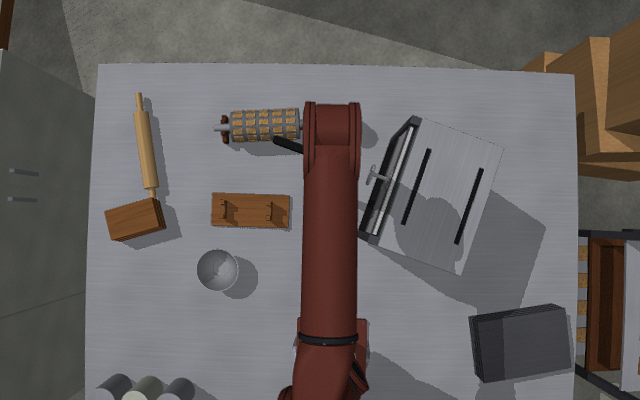

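```bash
python3 - <<'E'
from h import *
a=cv2.imread("pics/s5.png")[150:200,255:320]
k=12;b=cv2.resize(a,None,fx=k,fy=k,interpolation=cv2.INTER_CUBIC)
def L(P,c):
    q=((proj("scene",P)-[255,150]+.5)*k).astype(int); cv2.polylines(b,[q.reshape(-1,1,2)],False,c,1)
L(fr(.6039,.0333,-1.902,[[.02,0,.303],[.074,0,.303],[.074,0,.2795]]),(0,0,255))
cab=(.5063,-.2502,-1.9025);t=np.linspace(0,2*np.pi,40)
for dz,c in((0,(0,255,0)),):
    L(fr(*cab,np.c_[-.1745+0*t,.026*np.cos(t),.2928+dz+.026*np.sin(t)]),c)
cv2.imwrite("pics/s6.png",b)
E
```

```text
(no output)
```

View pics/s6.png

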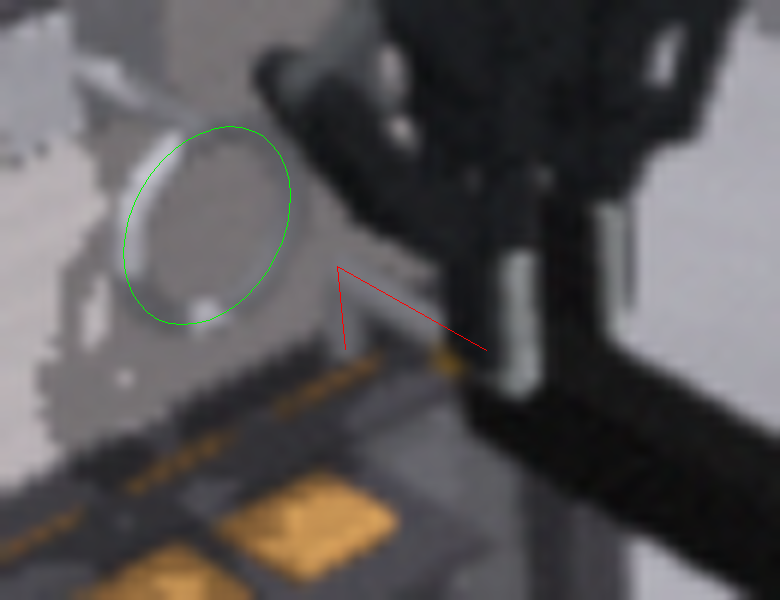

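```bash
python3 -m crank '[{"x":-10,"y":0,"z":0.5,"twist":0},{"x":-20,"y":0,"z":0.5,"twist":0},{"x":-30,"y":0,"z":0.5,"twist":0},{"x":-40,"y":0,"z":0.5,"twist":0},{"x":-48,"y":0,"z":0.5,"twist":0},{"x":-48,"y":0,"z":0.5,"twist":0},{"x":-48,"y":0,"z":0.5,"twist":0}]' ; python3 - <<'E'
from h import *
from bench import read_camera
cab=(.5063,-.2502,-1.9025)
st();go(fr(*cab,[-.1745+.016-.074,0,.3086])[0],yaw_pole=-1.9025)
p=read_camera("scene");a=p["img"][150:200,255:320,::-1].copy()
k=12;b=cv2.resize(a,None,fx=k,fy=k,interpolation=cv2.INTER_CUBIC);cv2.imwrite("pics/s7.png",b)
E
```

```text
t: 7.62
eef_pos: [0.5886, -0.0123, 0.309]
orientation: [-2.557, -1.824, -0.0]
ft_force: [0.7, 0.8, -2.6]
finger_gap: 0.213
t 7.62 pos [ 0.5886 -0.0123  0.309 ] f [ 0.65  0.77 -2.55] m [-0.12  0.04  0.01] gap 0.2128 q [-0.637  0.2    0.692  1.523 -0.128  1.464 -0.272]
tq [ 5.600e-01 -4.772e+01  6.330e+00 -4.271e+01 -4.000e-02 -3.000e-02
  1.000e-02] toolx [0.326 0.946 0.   ] toolz [ 1.e-04  3.e-04 -1.e+00]
pos [ 0.5886 -0.0123  0.309 ] toolx [3.255e-01 9.455e-01 3.000e-04] tooly [ 0.9455 -0.3255  0.    ] toolz [ 1.e-04  3.e-04 -1.e+00] q [-0.637  0.2    0.692  1.523 -0.128  1.464 -0.272]
shift [-19.2   -0.36   0.41] twist 0.00015461422504969846 t 7.62 f [ 0.65  0.77 -2.55] gap 0.2128
```

View pics/s7.png

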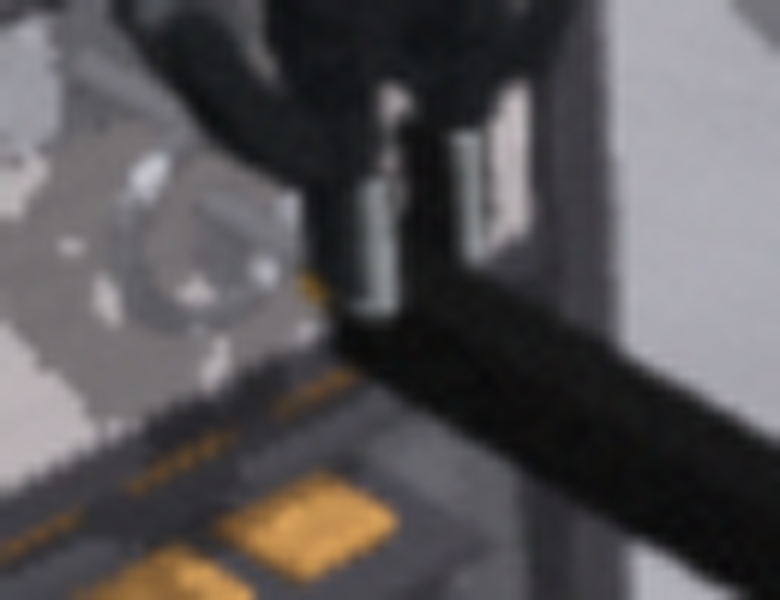

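The hook end (about 205,205) lies inside the ring outline, with no contact force. Continue through.

```bash
python3 -m crank '[{"x":-6,"y":0,"z":0,"twist":0},{"x":-13,"y":0,"z":0,"twist":0},{"x":-19,"y":0,"z":0,"twist":0},{"x":-19,"y":0,"z":0,"twist":0},{"x":-19,"y":0,"z":0,"twist":0}]' ; python3 - <<'E'
from h import *
from bench import read_camera
cab=(.5063,-.2502,-1.9025)
st();go(fr(*cab,[-.1745+.016-.074,0,.3086])[0],yaw_pole=-1.9025)
p=read_camera("scene");a=p["img"][150:200,255:320,::-1].copy()
k=12;b=cv2.resize(a,None,fx=k,fy=k,interpolation=cv2.INTER_CUBIC);cv2.imwrite("pics/s8.png",b)
E
```

```text
t: 8.3
eef_pos: [0.5823, -0.0306, 0.3091]
orientation: [-2.558, -1.824, -0.0]
ft_force: [-0.0, -0.5, -2.9]
finger_gap: 0.214
t 8.3 pos [ 0.5823 -0.0306  0.3091] f [-0.02 -0.47 -2.95] m [-0.07  0.04  0.03] gap 0.2135 q [-0.621  0.187  0.702  1.537 -0.121  1.462 -0.247]
tq [ 4.000e-01 -4.620e+01  5.880e+00 -4.275e+01 -6.000e-02 -3.000e-02
  1.000e-02] toolx [0.326 0.945 0.   ] toolz [ 1.e-04  2.e-04 -1.e+00]
pos [ 0.5823 -0.0306  0.3091] toolx [3.259e-01 9.454e-01 2.000e-04] tooly [ 0.9454 -0.3259  0.    ] toolz [ 1.e-04  2.e-04 -1.e+00] q [-0.621  0.187  0.702  1.537 -0.121  1.462 -0.247]
shift [ 0.09 -0.38  0.45] twist -0.0002376358163473924 t 8.3 f [-0.02 -0.47 -2.95] gap 0.2135
```

View pics/s8.png

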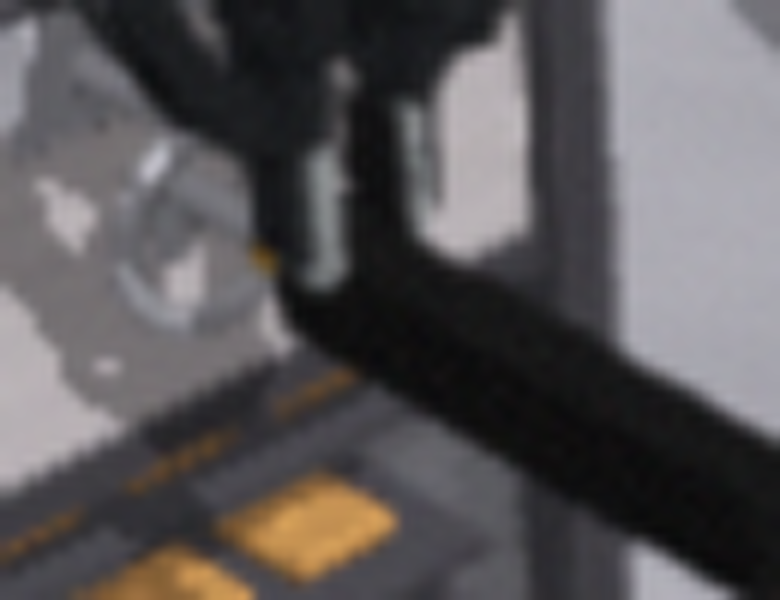

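```bash
python3 -m crank '[{"x":0,"y":0,"z":8,"twist":0},{"x":0,"y":0,"z":16,"twist":0},{"x":0,"y":0,"z":22,"twist":0},{"x":0,"y":0,"z":22,"twist":0},{"x":0,"y":0,"z":22,"twist":0}]' ; python3 -c "from h import *;st()"; python3 -m crank '[{"x":0,"y":0,"z":1,"twist":0},{"x":0,"y":0,"z":2,"twist":0},{"x":0,"y":0,"z":3,"twist":0},{"x":0,"y":0,"z":4,"twist":0},{"x":0,"y":0,"z":5,"twist":0},{"x":0,"y":0,"z":6,"twist":0},{"x":0,"y":0,"z":7,"twist":0},{"x":0,"y":0,"z":8,"twist":0}]' ; python3 - <<'E'
from h import *
from bench import read_camera
st()
p=read_camera("scene");a=p["img"][150:200,255:320,::-1].copy()
k=12;b=cv2.resize(a,None,fx=k,fy=k,interpolation=cv2.INTER_CUBIC);cv2.imwrite("pics/s9.png",b)
st()
E
```

```text
t: 8.98
eef_pos: [0.5824, -0.0308, 0.2872]
orientation: [2.558, 1.824, 0.0]
ft_force: [-0.4, 0.2, -2.5]
finger_gap: 0.223
t 8.97 pos [ 0.5824 -0.0308  0.2872] f [-0.45  0.22 -2.46] m [-0.17  0.08  0.03] gap 0.2232 q [-0.62   0.194  0.7    1.574 -0.126  1.419 -0.242]
tq [-5.000e-02 -4.592e+01  5.670e+00 -4.222e+01 -1.200e-01 -4.000e-02
  0.000e+00] toolx [0.326 0.945 0.   ] toolz [ 2.e-04 -0.e+00 -1.e+00]
t: 9.98
eef_pos: [0.5824, -0.0307, 0.279]
orientation: [2.558, 1.824, 0.0]
ft_force: [0.7, 0.3, 0.3]
finger_gap: 0.22
t 9.97 pos [ 0.5824 -0.0307  0.279 ] f [0.75 0.29 0.27] m [-0.02 -0.19 -0.02] gap 0.22 q [-0.619  0.197  0.699  1.587 -0.128  1.404 -0.24 ]
tq [ 7.600e-01 -4.523e+01  6.350e+00 -4.052e+01  2.000e-01  3.000e-01
 -4.000e-02] toolx [0.326 0.945 0.   ] toolz [ 2.e-04  0.e+00 -1.e+00]
t 10.03 pos [ 0.5823 -0.0307  0.2788] f [ 0.81  1.13 -0.11] m [ 0.03 -0.2   0.07] gap 0.2199 q [-0.619  0.198  0.699  1.588 -0.128  1.403 -0.24 ]
tq [  0.78 -45.68   6.41 -40.87   0.18   0.36  -0.05] toolx [ 0.326  0.945 -0.   ] toolz [-1.e-04 -0.e+00 -1.e+00]
```

View pics/s9.png

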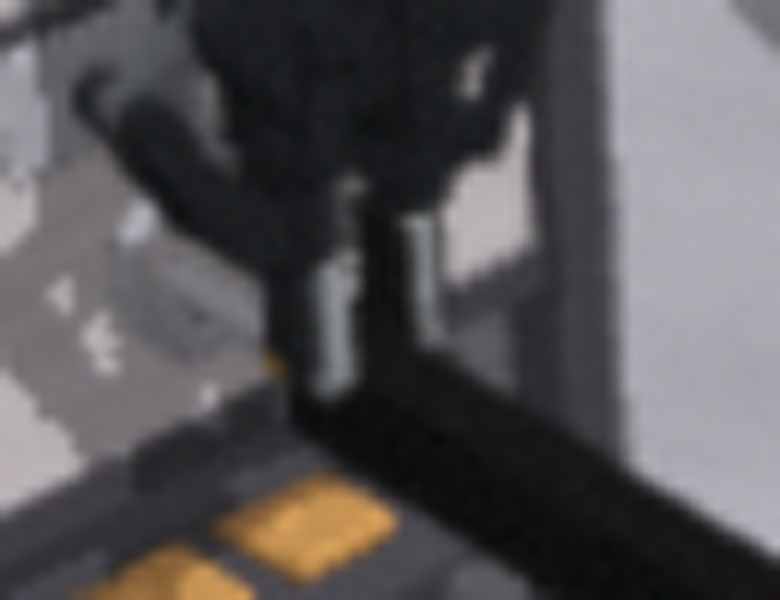

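```bash
python3 -m crank '[{"x":0,"y":0,"z":2,"twist":0},{"x":0,"y":0,"z":5,"twist":0},{"x":0,"y":0,"z":9,"twist":0},{"x":0,"y":0,"z":13,"twist":0},{"x":0,"y":0,"z":17,"twist":0},{"x":0,"y":0,"z":21,"twist":0}]' ; python3 -c "from h import *;st()"
```

```text
t: 10.78
eef_pos: [0.5823, -0.0307, 0.2577]
orientation: [-2.558, -1.824, -0.0]
ft_force: [1.2, 1.3, -0.8]
finger_gap: 0.217
t 10.78 pos [ 0.5823 -0.0307  0.2577] f [ 1.21  1.27 -0.84] m [ 0.06 -0.25  0.1 ] gap 0.2173 q [-0.616  0.208  0.696  1.621 -0.136  1.362 -0.234]
tq [  1.02 -45.67   6.88 -39.96   0.39   0.53  -0.07] toolx [0.326 0.945 0.   ] toolz [-0.  0. -1.]
```

```bash
python3 -m crank '[{"x":0,"y":0,"z":4,"twist":0},{"x":0,"y":0,"z":8,"twist":0},{"x":0,"y":0,"z":12,"twist":0},{"x":0,"y":0,"z":16,"twist":0},{"x":0,"y":0,"z":20,"twist":0},{"x":0,"y":0,"z":24,"twist":0},{"x":0,"y":0,"z":28,"twist":0},{"x":0,"y":0,"z":32,"twist":0},{"x":0,"y":0,"z":36,"twist":0},{"x":0,"y":0,"z":40,"twist":0},{"x":0,"y":0,"z":44,"twist":0},{"x":0,"y":0,"z":48,"twist":0}]' ; python3 -c "from h import *;st()"; python3 -m crank '[{"x":0,"y":0,"z":4,"twist":0},{"x":0,"y":0,"z":8,"twist":0},{"x":0,"y":0,"z":12,"twist":0},{"x":0,"y":0,"z":16,"twist":0},{"x":0,"y":0,"z":20,"twist":0},{"x":0,"y":0,"z":24,"twist":0},{"x":0,"y":0,"z":28,"twist":0},{"x":0,"y":0,"z":32,"twist":0},{"x":0,"y":0,"z":36,"twist":0},{"x":0,"y":0,"z":40,"twist":0},{"x":0,"y":0,"z":44,"twist":0},{"x":0,"y":0,"z":46,"twist":0}]' ; python3 -c "from h import *;st()"
```

```text
t: 12.28
eef_pos: [0.5823, -0.0307, 0.2098]
orientation: [2.558, 1.824, 0.0]
ft_force: [1.4, 2.2, 0.8]
finger_gap: 0.215
t 12.28 pos [ 0.5823 -0.0307  0.2098] f [1.41 2.15 0.76] m [ 0.1  -0.24  0.09] gap 0.2153 q [-0.606  0.239  0.689  1.689 -0.159  1.27  -0.216]
tq [  1.1  -47.02   7.76 -38.74   0.45   0.5   -0.07] toolx [0.326 0.945 0.   ] toolz [ 0. -0. -1.]
t: 13.78
eef_pos: [0.5822, -0.0308, 0.1637]
orientation: [-2.558, -1.824, 0.0]
ft_force: [1.5, 2.0, 0.9]
finger_gap: 0.216
t 13.78 pos [ 0.5822 -0.0308  0.1637] f [1.49 2.01 0.89] m [ 0.07 -0.25 -0.  ] gap 0.216 q [-0.592  0.279  0.679  1.746 -0.188  1.182 -0.192]
tq [  0.99 -48.62   8.55 -37.02   0.35   0.41  -0.05] toolx [ 0.326  0.945 -0.   ] toolz [-3.e-04 -2.e-04 -1.e+00]
```

```bash
cat >> h.py <<'E'
def avg(n=8,quiet=False):
    from bench import env,read_camera
    F=[];Z=[]
    for i in range(n):
        s=env.observe();F.append(s["ft_force"]);Z.append(s["eef_pos"]);read_camera("scene")
    s=env.observe();F.append(s["ft_force"]);Z.append(s["eef_pos"])
    F=np.array(F);M=R.from_rotvec(s["orientation"]).as_matrix()
    m=F.mean(0);d=m-[0,0,-3.1]
    print("t",round(s["t"],2),"favg",m.round(2),"sd",F.std(0).round(2),"z",np.mean(Z,0).round(5),"| rel tool xyz",(M.T@d).round(2),"mag",round(np.linalg.norm(d),2),"zs",F[:,2].round(1))
E
python3 -m crank '[{"x":0,"y":0,"z":2,"twist":0},{"x":0,"y":0,"z":4,"twist":0},{"x":0,"y":0,"z":6,"twist":0},{"x":0,"y":0,"z":8,"twist":0},{"x":0,"y":0,"z":10,"twist":0}]' ; python3 -c "from h import *;avg(10)"
```

```text
t: 14.4
eef_pos: [0.5822, -0.0308, 0.1539]
orientation: [-2.558, -1.824, 0.0]
ft_force: [-0.2, 1.6, -0.1]
finger_gap: 0.217
t 14.9 favg [ 0.93  0.96 -1.23] sd [0.72 0.51 0.48] z [ 0.58219 -0.03085  0.15389] | rel tool xyz [ 1.21  0.56 -1.87] mag 2.29 zs [-0.1 -0.9 -1.2 -1.  -1.5 -1.5 -1.6 -1.4 -1.9 -0.8 -1.6]
```

```bash
for i in 1; do python3 -m crank '[{"x":0,"y":0,"z":0.5,"twist":0},{"x":0,"y":0,"z":1,"twist":0}]' >/dev/null; python3 -c "from h import *;avg(4)"; python3 -m crank '[{"x":0,"y":0,"z":0.5,"twist":0},{"x":0,"y":0,"z":1,"twist":0}]' >/dev/null ; python3 -c "from h import *;avg(4)"; done
```

```text
t 15.35 favg [ 0.58  0.68 -0.19] sd [0.49 0.46 0.42] z [ 0.58229 -0.03078  0.15304] | rel tool xyz [ 0.83  0.33 -2.91] mag 3.05 zs [ 0.3 -0.2 -0.7 -0.7  0.3]
t 15.8 favg [ 0.77  1.02 -0.39] sd [0.36 0.52 0.38] z [ 0.58229 -0.03078  0.15199] | rel tool xyz [ 1.22  0.4  -2.71] mag 3.0 zs [-0.  -0.4  0.1 -0.9 -0.7]
```

Still sliding at about 3 N. Continue in 1 mm calls.

```bash
python3 -m crank '[{"x":0,"y":0,"z":0.5,"twist":0},{"x":0,"y":0,"z":1,"twist":0}]' >/dev/null; python3 -c "from h import *;avg(4)"
```

```text
t 16.25 favg [ 0.8  0.7 -0.2] sd [0.51 0.41 0.18] z [ 0.58228 -0.03078  0.15097] | rel tool xyz [ 0.92  0.52 -2.9 ] mag 3.08 zs [-0.3 -0.5 -0.2 -0.1  0. ]
```

```bash
python3 -m crank '[{"x":0,"y":0,"z":0.5,"twist":0},{"x":0,"y":0,"z":1,"twist":0}]' >/dev/null; python3 -c "from h import *;avg(4)"
```

```text
t 16.7 favg [ 0.18  0.28 -0.17] sd [0.12 0.59 0.56] z [ 0.58228 -0.03078  0.14998] | rel tool xyz [ 0.33  0.08 -2.93] mag 2.95 zs [ 0.3 -0.1  0.3 -1.2 -0.2]
```

```bash
python3 -m crank '[{"x":0,"y":0,"z":0.5,"twist":0},{"x":0,"y":0,"z":1,"twist":0}]' >/dev/null; python3 -c "from h import *;avg(4)"
```

```text
t 17.15 favg [ 0.29  0.35 -0.32] sd [0.5  0.36 0.39] z [ 0.58229 -0.03076  0.14897] | rel tool xyz [ 0.43  0.16 -2.78] mag 2.82 zs [-0.3 -0.8  0.3 -0.7 -0.2]
```

```bash
sleep 0; python3 -c "from h import *;st()"
```

```text
t 17.15 pos [ 0.5823 -0.0308  0.149 ] f [-0.49 -0.28 -0.17] m [-0.13 -0.03  0.03] gap 0.2126 q [-0.587  0.294  0.675  1.762 -0.199  1.154 -0.184]
tq [ 2.900e-01 -4.957e+01  8.220e+00 -3.723e+01 -9.000e-02  1.300e-01
 -2.000e-02] toolx [ 0.326  0.945 -0.   ] toolz [-1.e-04 -1.e-04 -1.e+00]
```

```bash
python3 -m crank '[{"x":0,"y":0,"z":0.5,"twist":0},{"x":0,"y":0,"z":1,"twist":0}]' >/dev/null; python3 -c "from h import *;avg(4)"
```

```text
t 17.6 favg [0.22 0.58 1.01] sd [0.44 0.19 0.39] z [ 0.58234 -0.0307   0.14806] | rel tool xyz [ 0.62  0.02 -4.11] mag 4.16 zs [0.5 1.4 1.5 0.8 0.8]
```

```bash
python3 -m crank '[{"x":0,"y":0,"z":0.4,"twist":0}]' >/dev/null; python3 -c "from h import *;avg(4)"
```

```text
t 17.93 favg [0.21 1.18 2.09] sd [0.38 0.3  0.43] z [ 0.58239 -0.03067  0.14773] | rel tool xyz [ 1.18 -0.18 -5.19] mag 5.32 zs [1.4 2.3 2.4 2.5 1.8]
```

```bash
python3 -m crank '[{"x":0,"y":0,"z":0.4,"twist":0}]' >/dev/null; python3 -c "from h import *;avg(5)"
```

```text
t 18.3 favg [0.4  1.78 3.35] sd [0.45 0.54 0.37] z [ 0.58244 -0.03061  0.14738] | rel tool xyz [ 1.82 -0.21 -6.45] mag 6.71 zs [2.8 3.  3.6 3.3 3.4 3.9]
```

```bash
python3 -m crank '[{"x":0,"y":0,"z":0.2,"twist":0},{"x":0,"y":0,"z":0.2,"twist":0}]' ; python3 -c "from h import *;avg(9)"
```

```text
t: 18.55
eef_pos: [0.5824, -0.0306, 0.1471]
orientation: [2.558, 1.824, 0.001]
ft_force: [-0.8, 2.2, 4.0]
finger_gap: 0.218
t 19.0 favg [0.91 3.01 4.52] sd [0.7  0.51 0.45] z [ 0.58243 -0.03061  0.14712] | rel tool xyz [ 3.14 -0.12 -7.62] mag 8.24 zs [4.  4.6 4.3 4.3 4.9 4.5 4.8 3.6 4.9 5.2]
```

```bash
python3 -m crank '[{"x":0,"y":0,"z":-0.1,"twist":0},{"x":0,"y":0,"z":-0.1,"twist":0}]' ; python3 -c "from h import *;avg(10);avg(10)"
```

```text
t: 19.25
eef_pos: [0.5824, -0.0306, 0.1472]
orientation: [2.558, 1.824, 0.0]
ft_force: [1.6, 3.9, 4.6]
finger_gap: 0.219
t 19.75 favg [1.65 3.85 4.53] sd [0.71 0.57 0.41] z [ 0.58236 -0.03065  0.14716] | rel tool xyz [ 4.18  0.31 -7.62] mag 8.7 zs [4.6 4.9 4.3 4.1 3.8 4.1 4.7 4.4 4.9 5.  5.1]
t 20.25 favg [1.73 4.33 4.81] sd [0.43 0.73 0.42] z [ 0.58235 -0.03067  0.14715] | rel tool xyz [ 4.66  0.23 -7.91] mag 9.18 zs [5.1 4.3 5.5 5.2 4.2 5.4 4.5 4.5 4.4 4.8 4.9]
```

```bash
python3 -m crank '[{"x":0,"y":0,"z":-0.6,"twist":0},{"x":0,"y":0,"z":-1.2,"twist":0}]' ; python3 -c "from h import *;avg(4)";  python3 -m crank '[{"x":0,"y":0,"z":-1,"twist":0},{"x":0,"y":0,"z":-2,"twist":0},{"x":0,"y":0,"z":-3,"twist":0}]' ; python3 -c "from h import *;avg(4)"
```

```text
t: 20.5
eef_pos: [0.5821, -0.0309, 0.1481]
orientation: [2.558, 1.824, -0.001]
ft_force: [2.4, 2.5, 0.7]
finger_gap: 0.214
t 20.7 favg [1.86 2.63 1.14] sd [0.66 0.15 0.29] z [ 0.58204 -0.03105  0.14809] | rel tool xyz [ 3.09  0.89 -4.24] mag 5.32 zs [0.7 1.3 1.2 1.5 1. ]
t: 21.08
eef_pos: [0.5816, -0.0313, 0.1508]
orientation: [-2.558, -1.823, 0.002]
ft_force: [-0.3, -0.3, -2.3]
finger_gap: 0.219
t 21.27 favg [-0.05 -0.05 -2.87] sd [0.45 0.27 0.44] z [ 0.58189 -0.03105  0.15106] | rel tool xyz [-0.07 -0.03 -0.23] mag 0.24 zs [-2.3 -2.6 -3.  -3.6 -2.8]
```

```bash
python3 -m crank '[{"x":0,"y":0,"z":-6,"twist":0},{"x":0,"y":0,"z":-12,"twist":0},{"x":0,"y":0,"z":-18,"twist":0},{"x":0,"y":0,"z":-18,"twist":0},{"x":0,"y":0,"z":-18,"twist":0}]' ;  python3 - <<'E'
from h import *
from bench import read_camera
avg(4);st()
p=read_camera("scene");a=p["img"][::-1][::-1][:,:,::-1].copy()
cv2.imwrite("pics/s10f.png",a)
s=(260,195,70,50);k=11
b=cv2.resize(a[s[1]:s[1]+s[3],s[0]:s[0]+s[2]],None,fx=k,fy=k,interpolation=cv2.INTER_CUBIC)
def L(P,c):
    q=((proj("scene",P)-[s[0],s[1]]+.5)*k).astype(int); cv2.polylines(b,[q.reshape(-1,1,2)],False,c,1)
from bench import env
e=env.observe()["eef_pos"];z=e[2]-.0066
L(fr(e[0],e[1],-1.902,[[.02,0,z],[.074,0,z],[.074,0,z-.0235]]),(0,0,255))
L(fr(e[0],e[1],-1.902,[[-.148,0,z+.016],[-.148,0,z-.016]]),(0,0,255))
cab=(.5063,-.2502,-1.9025);t=np.linspace(0,2*np.pi,40)
L(fr(*cab,np.c_[-.1745+0*t,.026*np.cos(t),.1585+.026*np.sin(t)]),(0,255,0))
cv2.imwrite("pics/s10.png",b)
E
```

```text
t: 21.9
eef_pos: [0.5822, -0.0307, 0.1693]
orientation: [-2.558, -1.824, 0.0]
ft_force: [0.4, -0.5, -3.7]
finger_gap: 0.213
t 22.1 favg [ 0.16 -0.12 -3.49] sd [0.17 0.38 0.28] z [ 0.58216 -0.03072  0.16915] | rel tool xyz [-0.06  0.19  0.39] mag 0.43 zs [-3.7 -3.5 -3.9 -3.1 -3.3]
t 22.1 pos [ 0.5822 -0.0307  0.1691] f [-0.06  0.57 -3.26] m [-0.13  0.01 -0.04] gap 0.2151 q [-0.594  0.274  0.68   1.74  -0.184  1.193 -0.196]
tq [-0.000e+00 -5.001e+01  7.800e+00 -3.961e+01 -1.100e-01 -2.000e-02
  0.000e+00] toolx [ 0.326  0.945 -0.   ] toolz [-4.e-04 -1.e-04 -1.e+00]
```

View pics/s10.png

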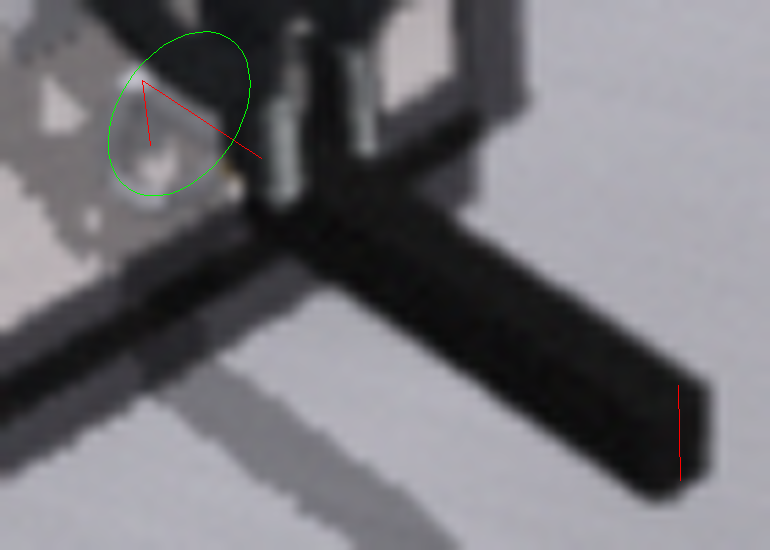

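View pics/s10f.png

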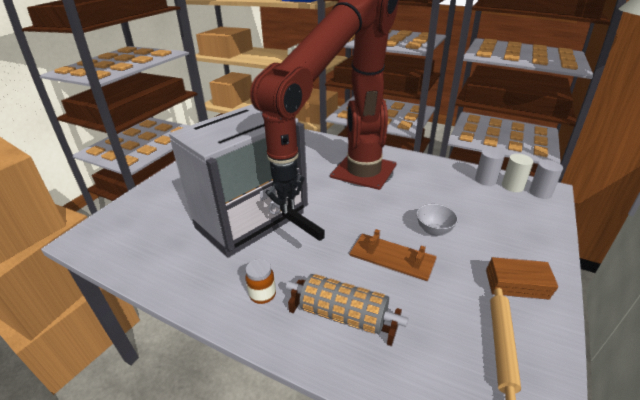

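```bash
python3 -m crank '[{"x":0,"y":0,"z":-3,"twist":0},{"x":0,"y":0,"z":-5,"twist":0},{"x":0,"y":0,"z":-5,"twist":0},{"x":0,"y":0,"z":-5,"twist":0}]' ; python3 -c "from h import *;avg(3)"; python3 -m crank '[{"x":4,"y":0,"z":0,"twist":0},{"x":8,"y":0,"z":0,"twist":0},{"x":12,"y":0,"z":0,"twist":0},{"x":12,"y":0,"z":0,"twist":0}]' ; python3 -c "from h import *;avg(3)"
```

```text
t: 22.65
eef_pos: [0.5823, -0.0307, 0.1743]
orientation: [2.558, 1.824, 0.0]
ft_force: [0.1, -0.4, -3.5]
finger_gap: 0.223
t 22.8 favg [-0.14 -0.35 -3.34] sd [0.24 0.14 0.21] z [ 0.58225 -0.03075  0.17428] | rel tool xyz [-0.38 -0.02  0.24] mag 0.45 zs [-3.5 -3.  -3.6 -3.3]
t: 23.3
eef_pos: [0.5863, -0.0188, 0.1743]
orientation: [-2.557, -1.825, 0.0]
ft_force: [0.0, 0.3, -2.9]
finger_gap: 0.216
t 23.45 favg [-0.18  0.07 -3.  ] sd [0.27 0.27 0.1 ] z [ 0.58622 -0.01927  0.17428] | rel tool xyz [ 0.01 -0.19 -0.1 ] mag 0.21 zs [-2.9 -2.9 -3.  -3.2]
```

No contact; withdraw to about 100 mm clear.

```bash
python3 -m crank '[{"x":6,"y":0,"z":0,"twist":0},{"x":12,"y":0,"z":0,"twist":0},{"x":18,"y":0,"z":0,"twist":0},{"x":26,"y":0,"z":0,"twist":0},{"x":36,"y":0,"z":0,"twist":0},{"x":50,"y":0,"z":0,"twist":0},{"x":70,"y":0,"z":0,"twist":0},{"x":85,"y":0,"z":0,"twist":0},{"x":90,"y":0,"z":0,"twist":0},{"x":90,"y":0,"z":0,"twist":0}]' ;python3 - <<'E'
from h import *
from bench import read_camera,env
avg(2)
p=read_camera("scene");a=p["img"][:,:,::-1].copy()
s=(240,150,120,90);k=6.6
b=cv2.resize(a[s[1]:s[1]+s[3],s[0]:s[0]+s[2]],None,fx=k,fy=k,interpolation=cv2.INTER_CUBIC)
def L(P,c):
    q=((proj("scene",P)-[s[0],s[1]]+.5)*k).astype(int); cv2.polylines(b,[q.reshape(-1,1,2)],False,c,1)
e=env.observe()["eef_pos"];z=e[2]-.0066
L(fr(e[0],e[1],-1.902,[[.02,0,z],[.074,0,z],[.074,0,z-.0235]]),(0,0,255))
L(fr(e[0],e[1],-1.902,[[-.148,-.011,z+.016],[-.148,.011,z+.016],[-.148,.011,z-.016],[-.148,-.011,z-.016],[-.148,-.011,z+.016],[.022,-.011,z+.016]]),(0,0,255))
cab=(.5063,-.2502,-1.9025);t=np.linspace(0,2*np.pi,40)
L(fr(*cab,np.c_[-.1745+0*t,.026*np.cos(t),.1585+.026*np.sin(t)]),(0,255,0))
cv2.imwrite("pics/s11.png",b)
# go above rest: seat (0.4646,.2571)
go([.4646,.2571,.2164],yaw_pole=-np.pi/2-.009)
E
```

```text
t: 24.7
eef_pos: [0.6156, 0.0658, 0.1742]
orientation: [2.557, 1.824, -0.001]
ft_force: [0.2, -0.9, -2.4]
finger_gap: 0.216
t 24.8 favg [ 0.13 -0.42 -3.  ] sd [0.07 0.5  0.79] z [0.61548 0.06525 0.17426] | rel tool xyz [-0.35  0.26 -0.1 ] mag 0.45 zs [-2.4 -4.1 -2.5]
pos [0.6154 0.0647 0.1744] toolx [ 3.271e-01  9.450e-01 -3.000e-04] tooly [ 9.450e-01 -3.271e-01  1.000e-04] toolz [-0.e+00 -3.e-04 -1.e+00] q [-0.682  0.345  0.635  1.643 -0.215  1.224 -0.335]
shift [ 132.46 -205.47  -42.05] twist -0.32420950248265035 t 24.85 f [-0.45  0.14 -4.1 ] gap 0.2168
```

View pics/s11.png

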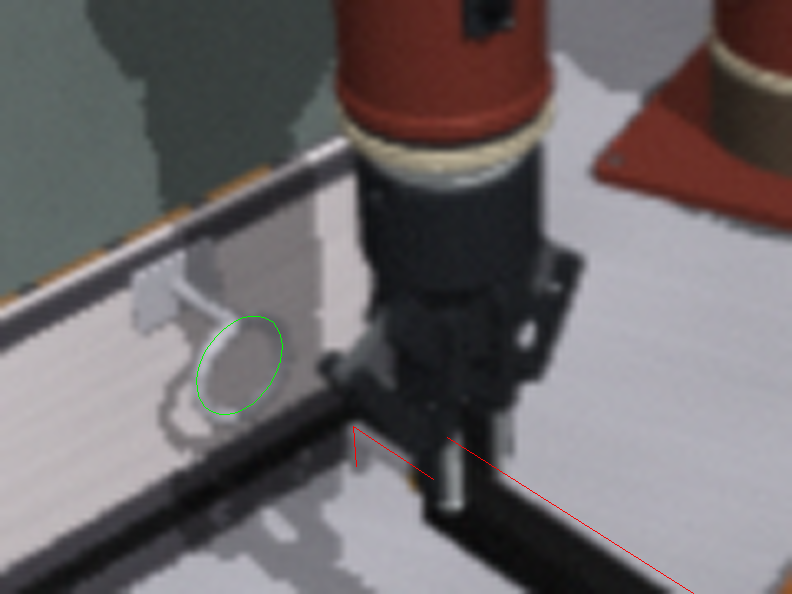

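```bash
python3 -m crank '[{"x":5,"y":-8,"z":-40,"twist":0},{"x":30,"y":-45,"z":-50,"twist":-0.06},{"x":60,"y":-92,"z":-50,"twist":-0.13},{"x":90,"y":-140,"z":-50,"twist":-0.2},{"x":115,"y":-180,"z":-50,"twist":-0.27},{"x":130,"y":-202,"z":-45,"twist":-0.324},{"x":132,"y":-205,"z":-42,"twist":-0.324},{"x":132,"y":-205,"z":-42,"twist":-0.324},{"x":132,"y":-205,"z":-42,"twist":-0.324}]' ;python3 - <<'E'
from h import *
from bench import read_camera,env
avg(2)
go([.4646,.2571,.1],yaw_pole=-np.pi/2-.009)
e=env.observe()["eef_pos"];z=e[2]-.0066
for n,s,k in(("scene",(340,160,120,90),6.6),("top",(190,170,120,90),6.6)):
    p=read_camera(n);a=p["img"][:,:,::-1].copy()
    b=cv2.resize(a[s[1]:s[1]+s[3],s[0]:s[0]+s[2]],None,fx=k,fy=k,interpolation=cv2.INTER_CUBIC)
    def L(P,c):
        q=((proj(n,P)-[s[0],s[1]]+.5)*k).astype(int); cv2.polylines(b,[q.reshape(-1,1,2)],False,c,1)
    y=-np.pi/2-.009
    L(fr(e[0],e[1],y,[[.02,0,z],[.074,0,z],[.074,0,z-.0235]]),(0,0,255))
    L(fr(e[0],e[1],y,[[-.148,-.011,z+.016],[-.148,.011,z+.016],[-.148,.011,z-.016],[-.148,-.011,z-.016],[-.148,-.011,z+.016],[.022,-.011,z+.016]]),(0,0,255))
    cv2.imwrite(f"pics/{n}12.png",b)
E
```

```text
t: 25.98
eef_pos: [0.4658, 0.2558, 0.2164]
orientation: [2.233, 2.209, -0.0]
ft_force: [-0.3, -0.1, -3.6]
finger_gap: 0.217
t 26.07 favg [-0.12  0.06 -2.96] sd [0.54 0.38 0.43] z [0.46573 0.256   0.2164 ] | rel tool xyz [ 0.06 -0.12 -0.14] mag 0.19 zs [-3.6 -2.6 -2.7]
pos [0.4656 0.2562 0.2164] toolx [ 1.040e-02  9.999e-01 -2.000e-04] tooly [ 9.999e-01 -1.040e-02  3.000e-04] toolz [ 3.e-04 -2.e-04 -1.e+00] q [-1.025  0.096  0.471  1.792 -0.045  1.264 -0.552]
shift [  0.87  -1.05 116.41] twist -0.0013573606444259312 t 26.07 f [ 0.62  0.59 -2.68] gap 0.2151
```

View pics/scene12.png

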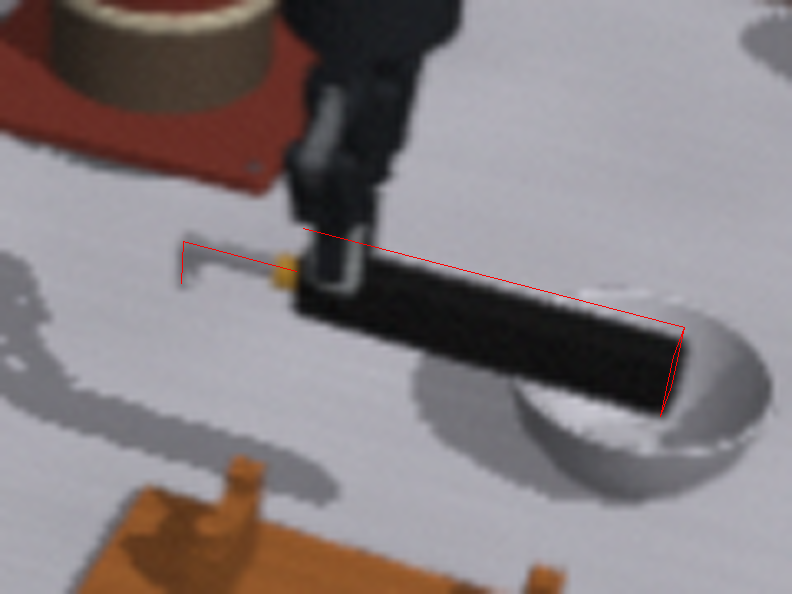

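View pics/top12.png

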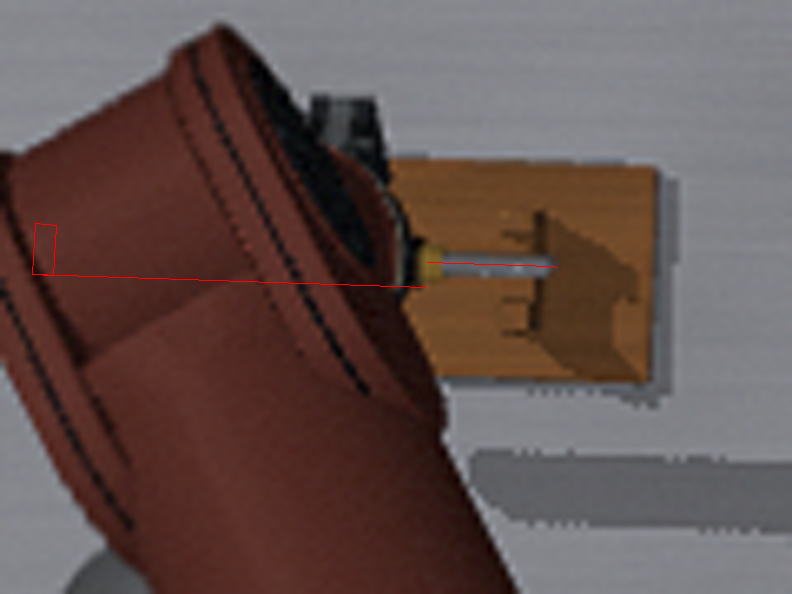

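```bash
python3 -m crank '[{"x":0,"y":-1,"z":40,"twist":0},{"x":0,"y":-1,"z":85,"twist":0},{"x":0,"y":-1,"z":115,"twist":0},{"x":0,"y":-1,"z":130,"twist":0},{"x":0,"y":-1,"z":140,"twist":0},{"x":0,"y":-1,"z":144,"twist":0},{"x":0,"y":-1,"z":144,"twist":0}]'; python3 -c "from h import *;avg(3)"; python3 -m crank '[{"x":0,"y":0,"z":1,"twist":0},{"x":0,"y":0,"z":2,"twist":0},{"x":0,"y":0,"z":3,"twist":0},{"x":0,"y":0,"z":4,"twist":0},{"x":0,"y":0,"z":4,"twist":0}]'; python3 -c "from h import *;avg(3)"
```

```text
t: 27.05
eef_pos: [0.4642, 0.2576, 0.0729]
orientation: [2.23, 2.212, 0.001]
ft_force: [-0.7, -0.2, -3.8]
finger_gap: 0.221
t 27.2 favg [-0.17 -0.4  -3.23] sd [0.34 0.28 0.75] z [0.4642  0.2576  0.07302] | rel tool xyz [-0.4  -0.16  0.13] mag 0.45 zs [-3.8 -3.4 -2.  -3.7]
t: 27.82
eef_pos: [0.4638, 0.2571, 0.0683]
orientation: [2.23, 2.212, -0.0]
ft_force: [0.2, -1.2, -2.7]
finger_gap: 0.219
t 27.98 favg [-0.34 -1.15 -2.54] sd [0.47 0.49 0.26] z [0.46381 0.25716 0.06833] | rel tool xyz [-1.15 -0.33 -0.56] mag 1.32 zs [-2.7 -2.9 -2.3 -2.3]
```

```bash
python3 -m crank '[{"x":0,"y":0,"z":0.7,"twist":0},{"x":0,"y":0,"z":0.7,"twist":0}]'; python3 -c "from h import *;avg(3)"; python3 -m crank '[{"x":0,"y":0,"z":0,"twist":0},{"x":0,"y":0,"z":0,"twist":0},{"x":0,"y":0,"z":0,"twist":0},{"x":0,"y":0,"z":0,"twist":0},{"x":0,"y":0,"z":0,"twist":0},{"x":0,"y":0,"z":0,"twist":0}]' 60 40; python3 -c "from h import *;avg(3)"
```

```text
t: 28.22
eef_pos: [0.4639, 0.2572, 0.0678]
orientation: [2.23, 2.212, 0.0]
ft_force: [-1.0, -2.4, 0.3]
finger_gap: 0.219
t 28.38 favg [-0.95 -2.36  1.18] sd [0.36 0.18 0.77] z [0.46387 0.25721 0.06777] | rel tool xyz [-2.37 -0.93 -4.28] mag 4.98 zs [0.3 1.5 0.7 2.3]
t: 29.12
eef_pos: [0.4638, 0.2573, 0.0676]
orientation: [2.23, 2.213, 0.0]
ft_force: [0.6, -0.6, 0.2]
finger_gap: 0.703
t 29.27 favg [ 0.13 -0.43  0.06] sd [0.27 0.44 0.32] z [0.46377 0.25731 0.06762] | rel tool xyz [-0.43  0.13 -3.16] mag 3.19 zs [ 0.2 -0.5  0.1  0.4]
```

Released. Lift straight up, then move aside (toward −x, +z) to look.

```bash
python3 -m crank '[{"x":0,"y":0,"z":-10,"twist":0},{"x":0,"y":0,"z":-30,"twist":0},{"x":0,"y":0,"z":-70,"twist":0},{"x":0,"y":0,"z":-120,"twist":0},{"x":50,"y":0,"z":-160,"twist":0},{"x":100,"y":0,"z":-170,"twist":0},{"x":150,"y":10,"z":-170,"twist":0},{"x":200,"y":20,"z":-170,"twist":0},{"x":220,"y":20,"z":-170,"twist":0},{"x":220,"y":20,"z":-170,"twist":0}]';python3 - <<'E'
from h import *
from bench import read_camera,env
st()
G=(.4643,.2571,-np.pi/2-.009);z=.061
for n,s,k in(("scene",(340,200,120,90),6.6),("top",(190,170,120,90),6.6)):
    p=read_camera(n);a=p["img"][:,:,::-1].copy();cv2.imwrite(f"pics/{n}13f.png",a)
    b=cv2.resize(a[s[1]:s[1]+s[3],s[0]:s[0]+s[2]],None,fx=k,fy=k,interpolation=cv2.INTER_CUBIC)
    def L(P,c):
        q=((proj(n,P)-[s[0],s[1]]+.5)*k).astype(int); cv2.polylines(b,[q.reshape(-1,1,2)],False,c,1)
    L(fr(*G,[[.02,0,z],[.074,0,z],[.074,0,z-.0235]]),(0,0,255))
    L(fr(*G,[[-.148,-.011,z+.016],[-.148,.011,z+.016],[-.148,.011,z-.016],[-.148,-.011,z-.016],[-.148,-.011,z+.016],[.022,-.011,z+.016]]),(0,0,255))
    cv2.imwrite(f"pics/{n}13.png",b)
E
```

```text
t: 30.52
eef_pos: [0.4847, 0.4786, 0.2373]
orientation: [2.228, 2.215, -0.001]
ft_force: [0.3, -0.8, -0.1]
finger_gap: 0.7
t 30.52 pos [0.4847 0.4786 0.2373] f [ 0.29 -0.75 -0.15] m [-0.01  0.03  0.02] gap 0.7003 q [-1.129  0.41   0.397  1.382 -0.157  1.381 -0.738]
tq [ -1.13 -66.23   6.32 -41.49  -0.26  -0.08  -0.19] toolx [ 0.006  1.    -0.001] toolz [-3.e-04 -6.e-04 -1.e+00]
```

View pics/scene13.png

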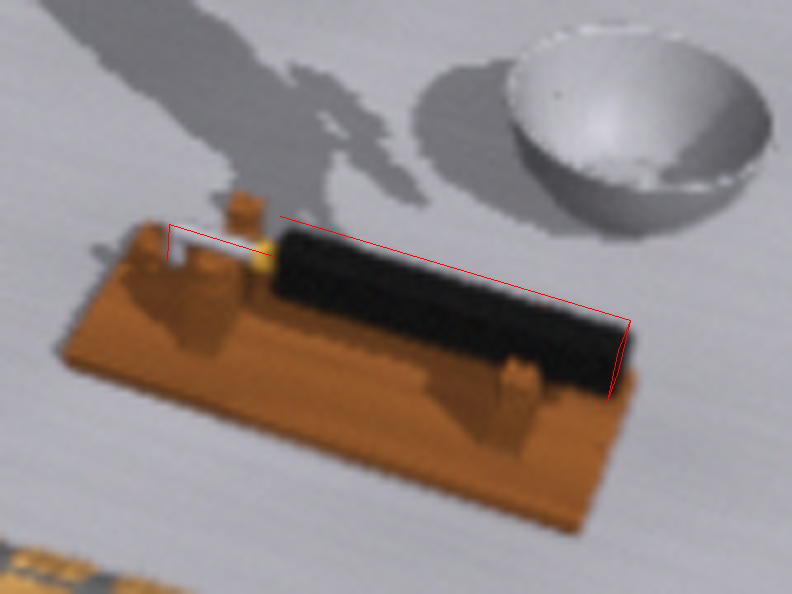

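View pics/top13.png

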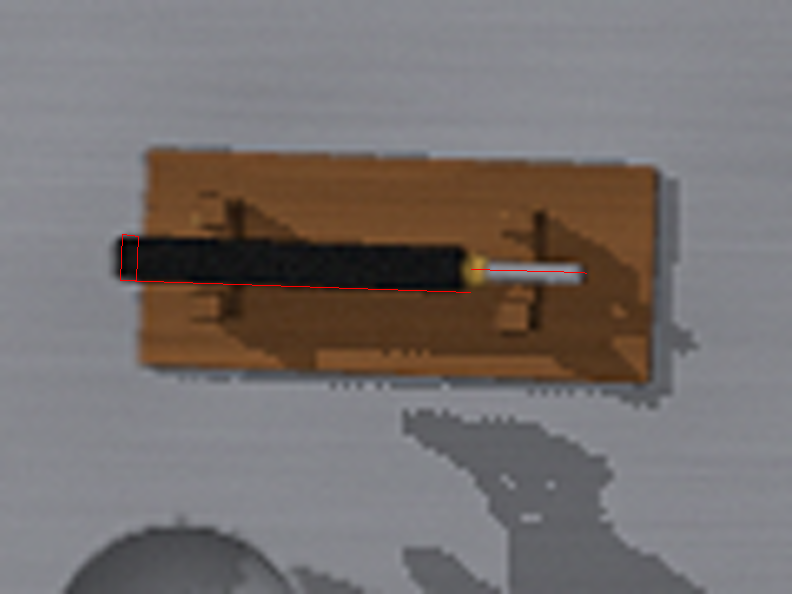

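View pics/scene13f.png

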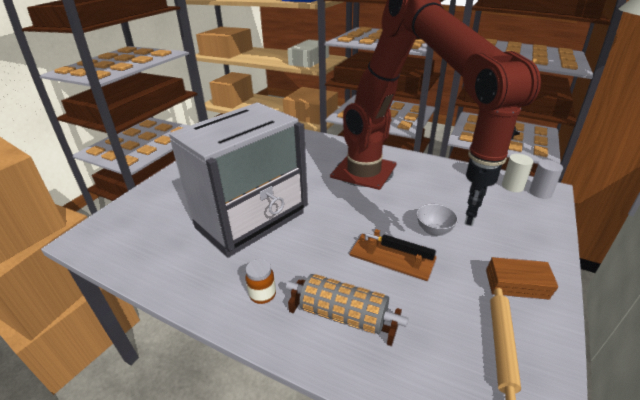

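```bash
python3 - <<'E'
from h import *
cab=(.5063,-.2502,-1.9025);t=np.linspace(0,2*np.pi,60);o=[]
for n,s in(("scene",(250,180,45,45)),("top",(345,155,45,45))):
    k=8.8;a=cv2.imread(f"pics/{n}13f.png")
    b=cv2.resize(a[s[1]:s[1]+s[3],s[0]:s[0]+s[2]],None,fx=k,fy=k,interpolation=cv2.INTER_CUBIC)
    q=((proj(n,fr(*cab,np.c_[-.1745+0*t,.026*np.cos(t),.1585+.026*np.sin(t)]))-[s[0],s[1]]+.5)*k).astype(int); cv2.polylines(b,[q.reshape(-1,1,2)],False,(0,255,0),1);o.append(b)
cv2.imwrite("pics/f14.png",np.hstack(o))
E
```

```text
(no output)
```

View pics/f14.png

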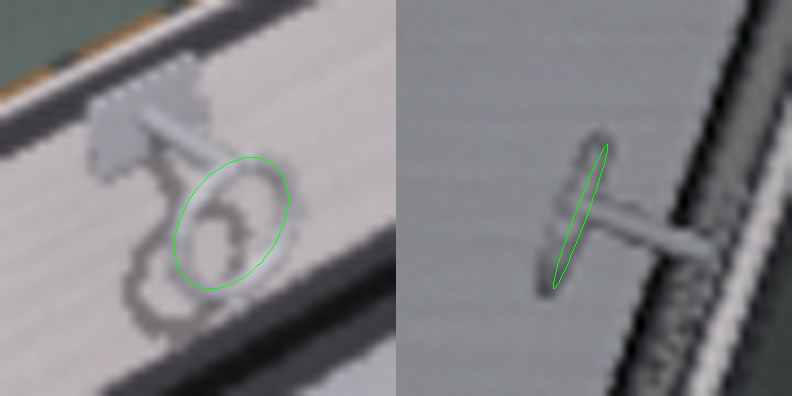

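The ring overlays the 158.5 mm prediction within about 1 px in the side view, so the sash is down. The pole lies in both notches, and the robot is clear of everything. Handing in.

```bash
python3 -c "
from bench import job
print(job.job_done())"
```

```text
the job is handed in; nothing more can be done
None
```

I drew the sash down onto its stop with the hook pole, bedded it, unhooked, and put the pole back in its rest. The job is handed in at about 31 s.

**Pull:** the stop was felt at a tool height of about 148 mm. The pull stayed above 6 N for about 2 s, with the downward part averaging 7.6 to 7.9 N over the last 1.5 s.

**What disagreed:**
- **Sideways force:** a force along the pole grew during the hold. The averaged total rose from 8.2 to about 9.2 N, above the 7–8 N asked. Averages stayed under 10 N; single readings carry about 0.5 N of noise. I backed off when I saw it rising.
- **Small shift in the grip:** the pole seems to have slipped or tilted slightly, so it lies about 2 to 3 mm back from where it started. That is well inside the 20 mm allowed.

**Last checks:**
- In the side view the ring sits within about 1 px of the prediction for 158.5 mm, so the sash is down and was not lifted on unhooking.
- In the top view the ring is about 1 to 2 px off the outline. That points to a small lateral error, not a height error.
- The pole lies hook down in both notches, the gripper is open and clear of everything, and the roller, jar and bowl look unmoved.

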